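# Prop the parts bin's spring flap open and fetch the pot

## Task

Prop the bin's clear spring flap open by resting the ribbed steel weight on the bin's support ledge, so that it holds the flap's lever down, and let go of it. Then take the round pot out of the bin and stand it upright on the floor of the metal tray, leaving the flap propped open.

Things in the scene. Friction and masses are not known exactly. Their poses are not given: they have to be found in the camera images.
- weight: Loose dark steel weight (the prop), 0.75 kg, an inverted T: base 50 (its x) x 80 (its y) x 16 mm high; on it, centred, a grip rib 20 (x) x 60 (y) mm from 16 to 46 mm height. Pinch the rib across its 20 mm, along the weight's x. Starts flat on the bench. Origin: centre of the underside. A flat dark steel plate without rib (50 x 80 x 12 mm) on the bench is not needed.
- bin: Fixed blue bin, open on top, 240 (its x) x 130 (its y) x 85 mm high, walls and floor 5 mm. Origin: centre of the underside, on the bench. A clear flap (236 x 128 x 4 mm) lies on its rim, hinged along the bin's x at y = 68, z = 85 mm. Propped, the flap stands almost upright, its edge near y = 57, z = 212 mm. The lever and the grey ledge are on the +y side.
- flap (a joint): Hinge of the clear flap, rad: 0 = shut, about 1.48 propped, stop at 1.6. A spring shuts it unless held. Its lever (bin's x = 0) goes 38 mm out from the hinge, then up to a free roller, 16 mm diameter, its centre at bin's y = 110, z = 159 mm when shut. Push the roller down (about 5 N) to raise the flap: it moves out to y = 153 at most, then into the ledge's slot.
- seat (a point): Middle of the grey ledge's flat top, 57.5 mm above the bench, axes as the bin's: two bars, x = -39 to -9 and 9 to 39, y = -43 to 57 mm, a slot between. Put the middle of the weight's underside here within 15 mm, its 80 mm length along y, flat on both bars: lowered upright from 120 mm above, it pushes the roller down on the way, and its own weight then holds the flap (spring lifts 2.5 N).
- pot: Loose white round capped pot, 36 mm diameter, 65 mm tall, 60 g, standing on the bin's floor (5 mm above the bench) at bin's x = 35 to 65 or -65 to -35, y about -12 mm. Origin: centre of its underside. A square white case (36 x 36 x 65 mm) stands in the bin's other half and is not needed. Pinch the pot along the bin's x, where the fingers have room.
- tray: Fixed shallow open metal tray on the bench, 190 (its x) x 140 (its y) x 30 mm high, walls and floor 3 mm, empty. Origin: centre of its underside. The pot may stand anywhere on its floor; the middle is best.
Not all that is in view belongs to the job. Of the things that look like the weight, the middle-sized one is meant. Of the things that look like the tray, take the one that is nearest to the robot's base at the start.

How it is judged:
By the outcome, as a careful person would: the job done as asked, in the order asked, and still so for the second after the job is handed in, with the robot touching nothing.
It also fails if it takes over 53 s, if anything falls off the work surface, if the arm or the gripper's body presses on something with over 40 N, if the wrist force passes 120 N, or if a joint passes its speed limit or range.

## Robot

A 6-joint arm with a two-finger parallel gripper is mounted at the origin on the work surface. World frame = base frame: x ahead of the robot, y to its left, z up, the work surface at z = 0. Lengths are in m, angles in rad, forces in N, time in s.
With the tool pointing down it reaches from about 0.325 to 0.775 m from the base axis. Payload 9.3 kg.
Tool frame: the origin (TCP) lies at the centre of the arm's flange, where the gripper is bolted on; the fingertips stand 173 mm ahead of it and the grasp point (between the pads) lies 155 mm ahead of it; z points along the fingers, y is the direction in which the jaws open and shut (so a half turn about z gives the same grasp; the last joint's range is limited). The gripper opens to 85 mm and grips with 20 to 120 N. Pads are 22 mm wide; open, the fingers measure 114 mm over their backs; the gripper's body (76 mm by 85 mm) begins 54 mm behind the grasp point. The pads swing forward as they close: fully open they stand 13 mm farther back than shut.
Start: joints at [-1.392, 0.259, 0.021, 1.334, 0, 1.418], TCP at [0.179, -0.52, 0.405] pointing down, gripper open.
Joint ranges: [-3.04, 3.04], [-0.91, 1.82], [-1.04, 1.36], [-1.92, 1.95], [-1.52, 1.45], [-3.14, 3.14]. Speed limits (rad/s): [2.22, 2.22, 2.79, 3.14, 3.14, 3.14].

## Interface

Orientations are given as [roll, pitch, yaw] about the fixed x, y, z axes, in that order (R = Rz(yaw) Ry(pitch) Rx(roll)).
In Python, from rig import env gives the robot as it stands. The module is installed in compiled form; this text tells all that it offers.
- The arm moves only by the shell command python3 -m inch 'ROWS' [FORCE]. ROWS is JSON, a list of rows, each a list of 7 numbers: the turn, a rotation vector about the tool's x, y, z normalised to -1 to 1, where 1 is 180 degrees, then the shift along the tool's x, y, z normalised to -1 to 1, where 1 is 0.3 m, then the closure in counts, from 0 (fully open) to 255 (shut). In form: [[wx, wy, wz, dx, dy, dz, hand], ...]. A call has 1 to 5 rows; each row is the pose to reach, as a shift and turn from the pose measured when the call began, along the tool's axes at that moment, turning the shorter way round; what a row does not reach only later rows make up. A row lasts 1/10 s, in which the tool goes at most 50 mm and 8.59 degrees, less where a joint would pass 70% of its speed; a pose out of reach is approached as far as the arm can. A call with a number of a shift or a turn outside -1 to 1 is refused whole. A call with a gripper value outside its range is refused whole. The fingers move at their own pace and stop on an object; FORCE is the grip in N (left out, the last holds). Time passes only in rows, so rows that repeat a pose let the fingers close. It gives the time, the measured TCP pose, the force and the opening at its end, in the units of the state.
- env.sense(): the state, without advancing time (a new reading comes with each control period).
- env.capture(name): name is "scene" or "side" or "wrist"; returns a dict with "pixels" (480x640x3 uint8, red, green, blue), "intrinsics" (3x3 intrinsics, pixels), "R" (3x3) and "t" (3): a world point X has camera coordinates R X + t. Camera axes: x right, y down, z forward; pixel columns grow to the right and rows downward; lengths in m; the calibration is good to about 2 mm. A picture is of the moment at which its call begins. There is no depth.
- env.job_done(): hands the job in, once; it reports no verdict.
The state is a dict: "time_s": time; "qpos": joint angles; "joint_vel": joint speeds; "joint_torque": joint torques, N m; "eef_pos": TCP position; "tool_rot": TCP orientation; "ft_force": force on the tool from outside, world axes, zero at the start; "torque": the same for the moment, N m; "opening": opening from 0.0 (shut) to 1.0 (fully open).
Only numpy, scipy, OpenCV 4.12 (cv2) and the standard library are available. Lean on these libraries where they do the work, as an engineer would, in place of code of your own. Each camera call takes 0.05 s, during which the arm holds its last target.

## Working session

There is one attempt and no reset: what is moved stays moved. The work goes in short steps, Python scripts to look and compute and a shell command to move; the robot and the scene stay as the last step left them, time stands still between calls to the robot, and variables do not carry over. Pictures are saved under pics/ and viewed, and the job is handed in when it is done.

```bash
mkdir -p pics && ls && python3 - <<'E'
from rig import env
import cv2
s=env.sense()
for k,v in s.items(): print(k,v)
for n in ("scene","side","wrist"):
    c=env.capture(n)
    cv2.imwrite(f"pics/{n}0.png",c["pixels"][:,:,::-1])
    print(n,c["intrinsics"],c["R"],c["t"])
E
```

```text
pics
time_s 0.0
qpos [-1.39153825e+00  2.59200015e-01  2.07292776e-02  1.33367796e+00
 -3.60631936e-05  1.41819024e+00]
joint_vel [ 0.00118404  0.00023253  0.00072355 -0.00038542  0.00090697  0.00035392]
joint_torque [ 2.64861417e-03 -5.55644238e+01  3.44526565e+01  1.36007974e-02
 -1.29334280e-04  9.94914188e-06]
eef_pos [ 0.17917168 -0.51993978  0.40404897]
tool_rot [-3.14025052e+00 -1.69935310e-04  3.31864070e-01]
ft_force [-0.16498821  0.21939012 -0.3158487 ]
torque [-0.01008652  0.04954942 -0.01285871]
opening 1.0027368781397341
scene [[606.82393616   0.         309.57600396]
 [  0.         606.82393616 233.92552707]
 [  0.           0.           1.        ]] [[-0.26941431  0.96302346  0.00132026]
 [ 0.66345878  0.1866018  -0.72457037]
 [-0.69802463 -0.19433369 -0.68919957]] [-0.0059607  -0.28795774  1.55880341]
side [[585.86852286   0.         324.26258234]
 [  0.         585.86852286 234.15759862]
 [  0.           0.           1.        ]] [[-0.14499536 -0.98933164 -0.01411587]
 [-0.73048197  0.11665955 -0.67289422]
 [ 0.6673623  -0.08725515 -0.73960402]] [0.21803264 0.42312294 1.0386401 ]
wrist [[355.44874329   0.         322.02707231]
 [  0.         355.44874329 236.56178175]
 [  0.           0.           1.        ]] [[ 3.24782728e-01 -9.45788624e-01 -2.40073043e-04]
 [-9.09027960e-01 -3.12229218e-01  2.76009208e-01]
 [-2.61121327e-01 -8.94247904e-02 -9.61154961e-01]] [-0.54848854 -0.03523353  0.37723411]
```

View pics/scene0.png

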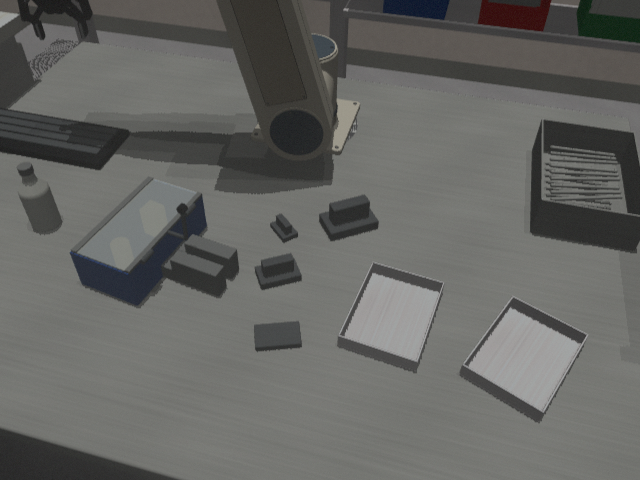

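View pics/side0.png

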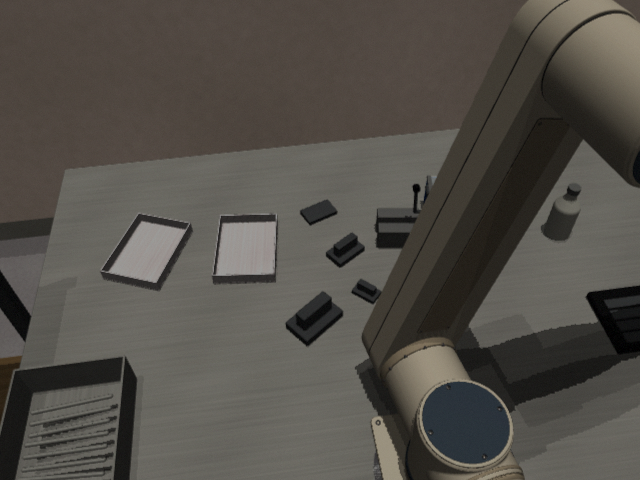

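View pics/wrist0.png

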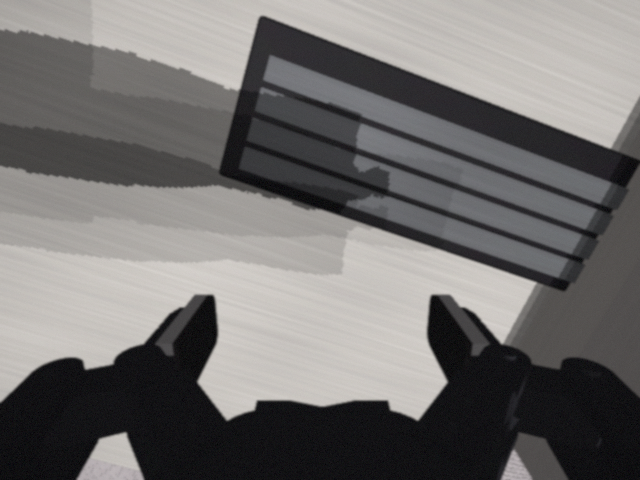

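The scene view shows the bin at about (140,240). The three ribbed weights are small (284,227), middle (278,270) and large (349,217). The plate is at (278,335), and the trays are at (392,315), which is nearer, and (525,355). In the side view the middle weight is at (345,250) and the near tray at (246,248). The arm hides the bin there. Next I'll zoom in.

```bash
cat > h.py <<'E'
import numpy as np, cv2, json
from rig import env
def cap(n,name=None):
    c=env.capture(n)
    if name: cv2.imwrite(f"pics/{name}.png",c["pixels"][:,:,::-1]); np.savez(f"pics/{name}.npz",**c)
    return c
def load(name): return dict(np.load(f"pics/{name}.npz"))
def ray(c,uv):
    R=np.array(c["R"]);t=np.array(c["t"]);K=np.array(c["intrinsics"])
    d=R.T@np.linalg.solve(K,np.array([uv[0],uv[1],1.0])); return -R.T@t,d/np.linalg.norm(d)
def onz(c,uv,z):
    o,d=ray(c,uv); return o+d*(z-o[2])/d[2]
def proj(c,X):
    p=np.array(c["R"])@np.array(X,float)+np.array(c["t"]); p=np.array(c["intrinsics"])@p; return p[:2]/p[2]
def tri(obs):
    A=np.zeros((3,3));b=np.zeros(3);L=[]
    for c,uv in obs:
        o,d=ray(c,uv);P=np.eye(3)-np.outer(d,d);A+=P;b+=P@o;L.append((o,P))
    X=np.linalg.solve(A,b); return X,[float(np.linalg.norm(P@(X-o))) for o,P in L]
def crop(c,x0,y0,x1,y1,s,name,gain=1.8):
    im=c["pixels"][y0:y1,x0:x1,::-1]; im=cv2.resize(im,None,fx=s,fy=s,interpolation=cv2.INTER_CUBIC)
    im=np.clip(im.astype(float)*gain,0,255).astype(np.uint8)
    for k in range((x0+19)//20*20,x1,20): cv2.putText(im,str(k),(int((k-x0)*s),10),0,.35,(0,255,255));cv2.line(im,(int((k-x0)*s),12),(int((k-x0)*s),18),(0,255,255))
    for k in range((y0+19)//20*20,y1,20): cv2.putText(im,str(k),(0,int((k-y0)*s)),0,.35,(0,255,255))
    cv2.imwrite(f"pics/{name}.png",im)
E
python3 - <<'E'
from h import *
c=cap("scene","s1"); crop(c,60,160,260,310,4,"s1a"); crop(c,240,180,440,330,4,"s1b")
d=cap("side","d1"); crop(d,200,160,400,310,4,"d1a")
for k in [(284,227),(278,270),(349,217),(278,335),(392,315),(525,355),(140,240)]: print(k,onz(c,k,0.0).round(3))
E
```

```text
(284, 227) [0.395 0.061 0.   ]
(278, 270) [0.516 0.087 0.   ]
(349, 217) [0.328 0.185 0.   ]
(278, 335) [0.665 0.134 0.   ]
(392, 315) [0.566 0.32  0.   ]
(525, 355) [0.591 0.554 0.   ]
(140, 240) [ 0.512 -0.211  0.   ]
```

View pics/s1a.png

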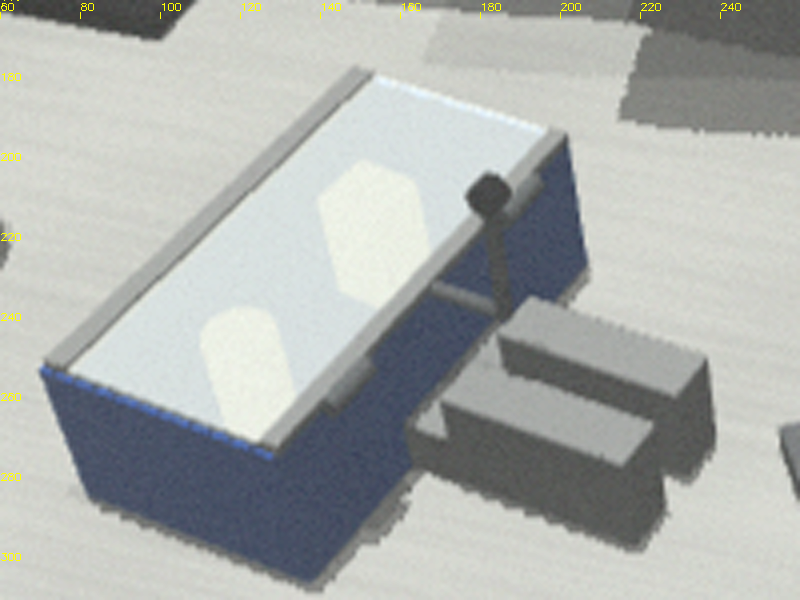

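View pics/s1b.png

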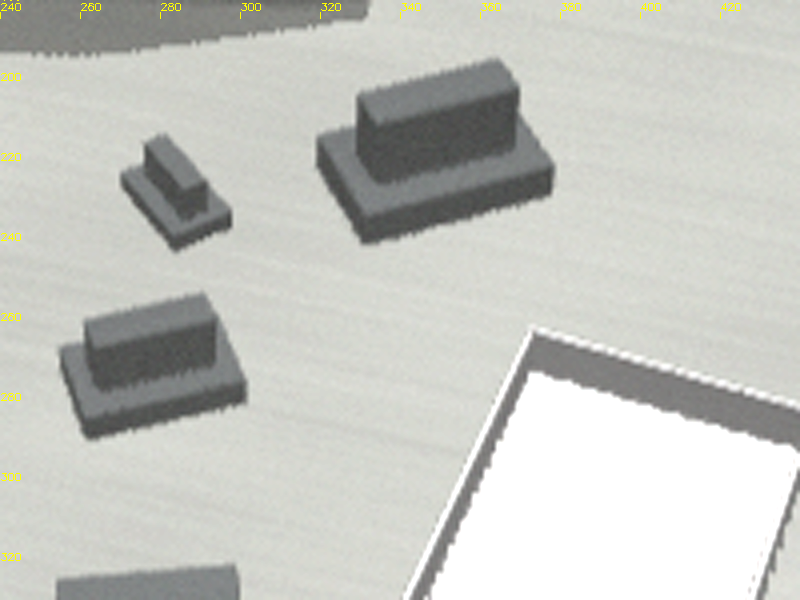

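View pics/d1a.png

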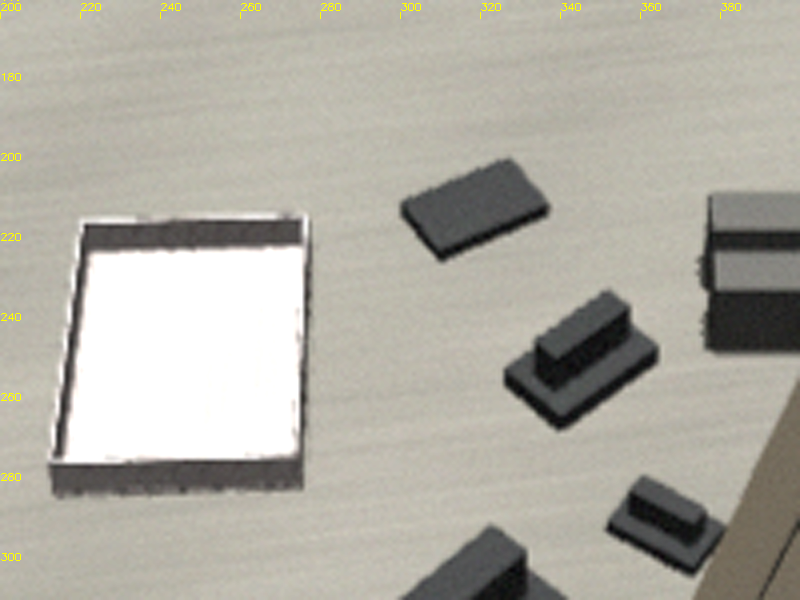

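```bash
python3 - <<'E'
from h import *
c=load("s1");d=load("d1")
crop(c,320,250,480,370,5,"s1c")
print("ledge")
for a,b in [((223.75,266.25),(377.5,218)),((215.5,276.5),(377.5,208.75)),((237,249.5),(378,232.5)),((229,259.25),(378,223.25))]:
    X,e=tri([(c,a),(d,b)]); print(X.round(4),np.round(e,4),onz(c,a,.0575).round(4),onz(d,b,.0575).round(4))
print("inner ends"); 
for a in [(195,234.5),(185,244.5),(181.75,250),(171.25,260.5)]: print(onz(c,a,.0575).round(4))
print("rib")
S=[(261,260),(291.25,253.25),(294.25,259.5),(263.75,267)]
D=[(333.75,246.25),(352.5,232.5),(358,237),(339.25,250.5)]
for a in S: print(onz(c,a,.046).round(4))
for a in D: print(onz(d,a,.046).round(4))
X,e=tri([(c,np.mean(S,0)),(d,np.mean(D,0))]);print(X,e)
print("bin rim")
for a in [(71,252),(150,177),(201,193.5),(127,273)]: print(onz(c,a,.085).round(4))
E
```

```text
ledge
[0.5822 0.0063 0.0551] [0.0008 0.0008] [0.5841 0.0065 0.0575] [0.5797 0.0076 0.0575]
[0.6109 0.001  0.0563] [0. 0.] [0.6118 0.0015 0.0575] [0.6098 0.0013 0.0575]
[0.5357 0.0148 0.056 ] [0.0008 0.0008] [0.5369 0.0145 0.0575] [0.5341 0.016  0.0575]
[0.564  0.0093 0.0564] [0.0004 0.0004] [0.5649 0.0093 0.0575] [0.5628 0.01   0.0575]
inner ends
[ 0.5204 -0.0779  0.0575]
[ 0.551  -0.0851  0.0575]
[ 0.5662 -0.0849  0.0575]
[ 0.5967 -0.0922  0.0575]
rib
[0.5403 0.0627 0.046 ]
[0.508  0.1121 0.046 ]
[0.5222 0.1223 0.046 ]
[0.556  0.0735 0.046 ]
[0.5185 0.1218 0.046 ]
[0.5537 0.0719 0.046 ]
[0.5377 0.0619 0.046 ]
[0.5038 0.1115 0.046 ]
[0.52992481 0.09178638 0.04400463] [0.00010330233651253035, 0.00010330233651253262]
bin rim
[ 0.6494 -0.2603  0.085 ]
[ 0.4116 -0.2217  0.085 ]
[ 0.4325 -0.0992  0.085 ]
[ 0.6686 -0.1382  0.085 ]
```

View pics/s1c.png

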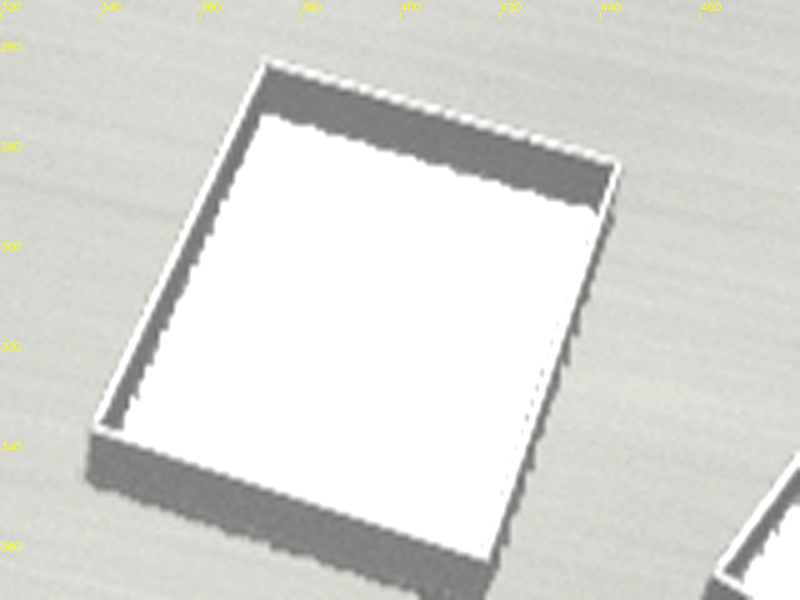

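```bash
cat > plan.py <<'E'
import sys
from h import *
from scipy.spatial.transform import Rotation as Ro
def plan(p,yaw_deg,roll=180,pitch=0):
    s=env.sense(); R0=Ro.from_euler('xyz',s["tool_rot"]); R1=Ro.from_euler('xyz',[roll,pitch,yaw_deg],degrees=True)
    dr=(R0.inv()*R1).as_rotvec()/np.pi; dp=R0.inv().apply(np.array(p)-s["eef_pos"])
    n=max(np.linalg.norm(dp)/.05,np.linalg.norm(dr)*180/8.59)
    print("t",round(s["time_s"],2),"pos",np.round(s["eef_pos"],4),"rpy",np.degrees(s["tool_rot"]).round(2),"F",np.round(s["ft_force"],1),"op",round(s["opening"],3))
    print("turn",dr.round(4).tolist(),"shift",(dp/.3).round(4).tolist(),"rows>=",round(n,1))
if __name__=="__main__":
    a=[float(x) for x in sys.argv[1:]]; plan(a[:3],a[3])
E
python3 - <<'E'
from h import *
from scipy.spatial.transform import Rotation as Ro
c=load("s1")
T=[onz(c,a,.03) for a in [(373,262.5),(443.5,282.5),(418,362.5),(338.5,336)]]
print(np.round(T,4),np.mean(T,0).round(4), [np.linalg.norm(T[i]-T[(i+1)%4]).round(3) for i in range(4)])
w=cap("wrist"); s=env.sense(); R0=Ro.from_euler('xyz',s["tool_rot"]).as_matrix()
o=-w["R"].T@w["t"]; print("cam in tool",R0.T@(o-s["eef_pos"]),"\n",(R0.T@w["R"].T).round(3))
E
python3 plan.py 0.50 -0.08 0.45 80
```

```text
[[0.4745 0.2643 0.03  ]
 [0.4894 0.3995 0.03  ]
 [0.6768 0.3795 0.03  ]
 [0.66   0.2418 0.03  ]] [0.5752 0.3213 0.03  ] [np.float64(0.136), np.float64(0.188), np.float64(0.139), np.float64(0.187)]
cam in tool [ 0.06968456 -0.00127724  0.03202147] 
 [[-0.001 -0.961 -0.276]
 [ 1.    -0.001  0.001]
 [-0.001 -0.276  0.961]]
t 0.3 pos [ 0.1792 -0.52    0.4044] rpy [-1.7997e+02 -1.0000e-02  1.9010e+01] F [-0.7 -0.1 -0.5] op 0.999
turn [-0.0001, -0.0001, -0.3388] shift [1.4889, -1.0383, -0.1512] rows>= 10.9
```

```bash
python3 -m inch '[[0,0,-0.17,0.68,-0.47,-0.07,0],[0,0,-0.17,0.68,-0.47,-0.07,0],[0,0,-0.17,0.68,-0.47,-0.07,0],[0,0,-0.17,0.68,-0.47,-0.07,0],[0,0,-0.17,0.68,-0.47,-0.07,0]]' && python3 plan.py 0.51 -0.07 0.45 80.4
```

```text
time_s: 0.8
eef_pos: [0.3267, -0.3184, 0.4258]
tool_rot: [3.142, -0.0, 0.868]
ft_force: [0.6, -0.9, -0.2]
opening: 0.998
t 0.8 pos [ 0.3267 -0.3184  0.4258] rpy [ 1.800e+02 -2.000e-02  4.975e+01] F [ 0.6 -0.9 -0.2] op 0.998
turn [0.0, -0.0001, -0.1703] shift [1.0268, -0.0688, -0.0803] rows>= 6.2
```

```bash
python3 -m inch '[[0,0,-0.17,0.95,-0.06,-0.08,0],[0,0,-0.17,0.95,-0.06,-0.08,0],[0,0,-0.17,0.95,-0.06,-0.08,0],[0,0,-0.17,0.95,-0.06,-0.08,0],[0,0,-0.17,0.95,-0.06,-0.08,0]]' && python3 -m inch '[[0,0,0,0,0,0,0],[0,0,0,0,0,0,0]]' && python3 - <<'E'
from h import *
w=cap("wrist","w2"); cap("side","d2"); cap("scene","s2")
from plan import plan
plan([.51,-.07,.45],80.4)
E
```

```text
time_s: 1.3
eef_pos: [0.4751, -0.118, 0.447]
tool_rot: [3.141, -0.0, 1.406]
ft_force: [1.3, -1.5, 0.6]
opening: 1.0
time_s: 1.5
eef_pos: [0.4755, -0.1169, 0.4469]
tool_rot: [3.141, 0.0, 1.409]
ft_force: [-0.3, -0.3, -0.2]
opening: 1.002
t 1.65 pos [ 0.4745 -0.1189  0.4469] rpy [1.7998e+02 1.0000e-02 8.0450e+01] F [-0.3 -0.3  0.2] op 1.001
turn [0.0001, 0.0001, 0.0003] shift [0.1805, 0.0895, -0.0102] rows>= 1.2
```

View pics/w2.png

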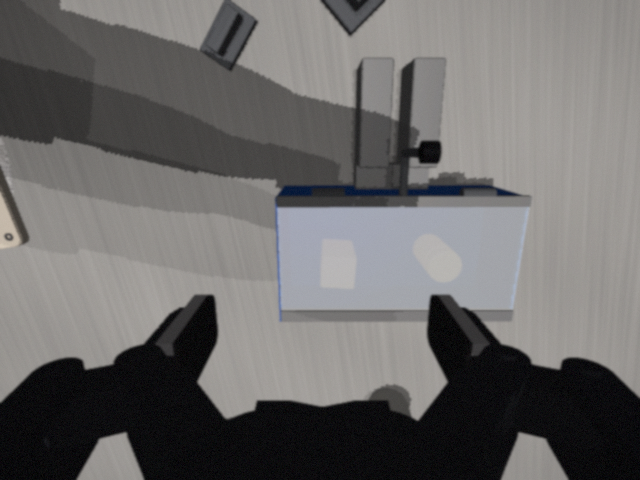

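View pics/d2.png

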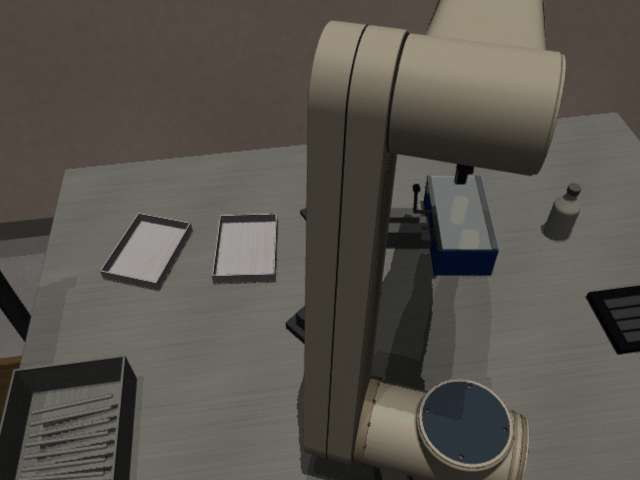

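```bash
python3 - <<'E'
from h import *
w=load("w2"); crop(w,320,40,480,160,5,"w2a",1.6); crop(w,270,170,540,330,2.9,"w2b",1.4)
d=load("d2"); crop(d,400,160,520,280,5,"d2a",1.8)
E
```

```text
(no output)
```

View pics/w2a.png

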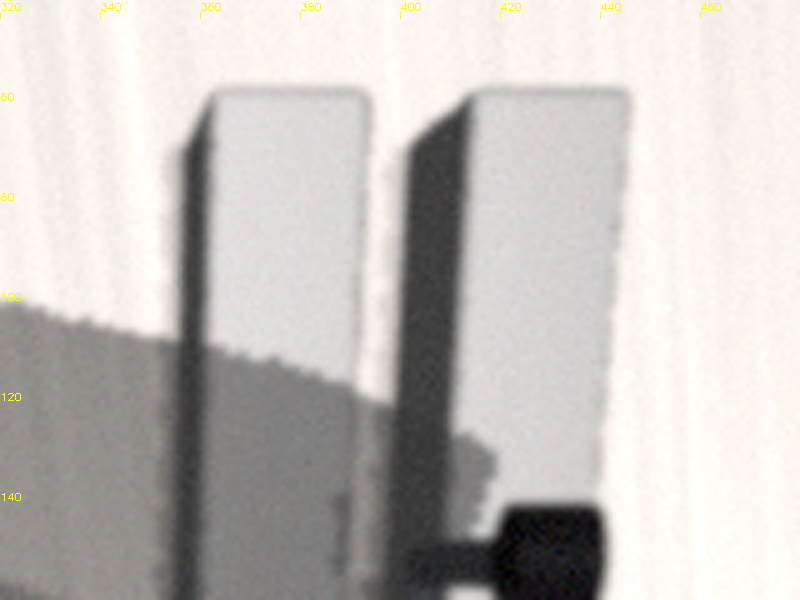

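View pics/w2b.png

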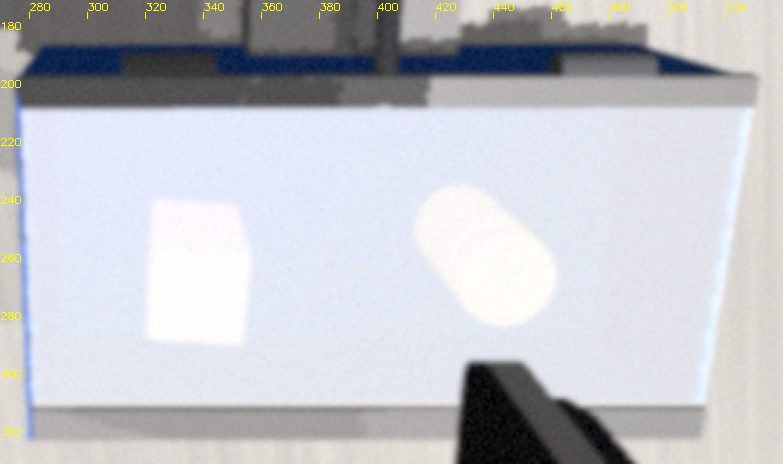

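View pics/d2a.png

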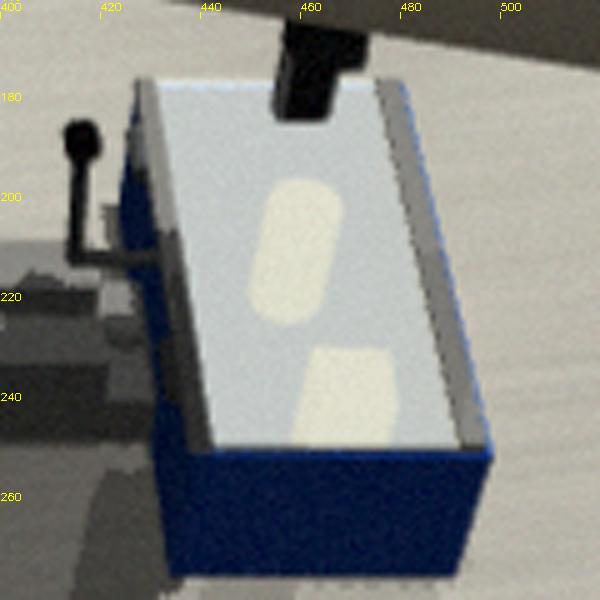

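```bash
python3 - <<'E'
from h import *
w=load("w2");d=load("d2");c=load("s1");d1=load("d1")
print("ledge ends")
Es=[]
for a,b,e in [((229,259.25),(378,223.25),(393,58)),((237,249.5),(378,232.5),(362.5,58)),((223.75,266.25),(377.5,218),(414.5,58)),((215.5,276.5),(377.5,208.75),(445.5,58))]:
    X,r=tri([(c,a),(d1,b),(w,e)]); Es.append(X); print(X.round(4),np.round(r,4),onz(w,e,.0575).round(4))
E=np.mean(Es,0); Ew=np.mean([onz(w,e,.0575) for e in [(393,58),(362.5,58),(414.5,58),(445.5,58)]],0)
yaw=-9.6
for yaw in(-9.2,-9.6,-10):
    y=np.array([-np.sin(np.radians(yaw)),np.cos(np.radians(yaw)),0]); print(yaw,"seat",(E-.057*y).round(4),(Ew-.057*y).round(4))
print("bar edges", [onz(w,a,.0575).round(4) for a in [(359.5,160),(388.5,150),(362.5,58),(393,58),(411,130),(445.5,58),(439.5,138)]])
s2=load("s1")
print("pot top"); X,r=tri([(w,(445.2,264.8)),(d,(461.4,202.4))]); print(X,r, onz(w,(445.2,264.8),.07),onz(d,(461.4,202.4),.07),onz(c,(118.5,245),.07))
print("pot bottom"); X,r=tri([(w,(427.5,251)),(d,(457.5,218))]); print(X,r)
print("roller"); X,r=tri([(w,(430,152)),(d,(416.3,188)),(c,(182,208))]); print(X,r)
print("rim wrist", [onz(w,a,.087).round(4) for a in [(279,321),(512,321),(276,197),(530,197)]])
E
```

```text
ledge ends
[0.5629 0.0091 0.0561] [0.0008 0.0011 0.0013] [0.5613 0.0087 0.0575]
[0.5349 0.0143 0.0556] [0.0006 0.0015 0.0012] [0.5337 0.0132 0.0575]
[0.5818 0.0061 0.0549] [0.0008 0.0009 0.0005] [0.5807 0.0055 0.0575]
[0.6101 0.001  0.0561] [0.0005 0.0007 0.001 ] [0.6086 0.001  0.0575]
-9.2 seat [ 0.5633 -0.0486  0.0557] [ 0.562  -0.0491  0.0575]
-9.6 seat [ 0.5629 -0.0486  0.0557] [ 0.5616 -0.0491  0.0575]
-10 seat [ 0.5625 -0.0485  0.0557] [ 0.5612 -0.049   0.0575]
bar edges [array([ 0.5188, -0.0769,  0.0575]), array([ 0.5481, -0.072 ,  0.0575]), array([0.5337, 0.0132, 0.0575]), array([0.5613, 0.0087, 0.0575]), array([ 0.5716, -0.0569,  0.0575]), array([0.6086, 0.001 , 0.0575]), array([ 0.5982, -0.0688,  0.0575])]
pot top
[ 0.59311674 -0.19921064  0.06322476] [0.0006925710688991999, 0.000692571068899231] [ 0.59100111 -0.19553094  0.07      ] [ 0.58688851 -0.19685345  0.07      ] [ 0.597034   -0.19704492  0.07      ]
pot bottom
[ 0.58807531 -0.19723491  0.01548893] [0.0009225635776816615, 0.0009225635776816745]
roller
[ 0.55964854 -0.07079891  0.16031459] [0.0009269565508330692, 0.0007510556887688118, 0.0005901135087568764]
rim wrist [array([ 0.4126, -0.2222,  0.087 ]), array([ 0.6497, -0.2613,  0.087 ]), array([ 0.435 , -0.0952,  0.087 ]), array([ 0.6683, -0.1336,  0.087 ])]
```

Wrist view: the ledge's outer ends lie on row 58, columns 362–445. The round pot's cap is at (445,265), the square case at (338,264) and the roller at (430,152). Measured in the bin's frame, the pot is at (51, -10) mm. The seat is at about (0.5625, -0.0487) with bin yaw about -9.4°. Both agree with the given sizes. Next, the weight.

```bash
python3 plan.py 0.530 0.092 0.33 124.3
```

```text
t 1.65 pos [ 0.4745 -0.1189  0.4469] rpy [1.7998e+02 1.0000e-02 8.0450e+01] F [-0.3 -0.3  0.2] op 1.001
turn [0.0001, 0.0001, -0.2436] shift [0.7241, 0.0655, 0.3897] rows>= 5.1
```

```bash
python3 -m inch '[[0,0,-0.2436,0.724,0.0655,0.39,0],[0,0,-0.2436,0.724,0.0655,0.39,0],[0,0,-0.2436,0.724,0.0655,0.39,0],[0,0,-0.2436,0.724,0.0655,0.39,0],[0,0,-0.2436,0.724,0.0655,0.39,0]]' && python3 -m inch '[[0,0,0,0,0,0,0],[0,0,0,0,0,0,0]]' && python3 - <<'E'
from h import *
w=cap("wrist","w3"); cap("side","d3")
from plan import plan
plan([.53,.092,.33],124.3)
E
```

```text
time_s: 2.15
eef_pos: [0.53, 0.0919, 0.3291]
tool_rot: [3.141, 0.001, 2.159]
ft_force: [0.5, -0.3, 1.1]
opening: 1.0
time_s: 2.35
eef_pos: [0.53, 0.0913, 0.3284]
tool_rot: [-3.14, 0.0, 2.158]
ft_force: [0.4, 0.2, 0.4]
opening: 1.001
t 2.45 pos [0.5301 0.0904 0.3296] rpy [1.7996e+02 7.0000e-02 1.2350e+02] F [-0.5 -1.  -0.1] op 0.996
turn [0.0002, 0.0004, -0.0044] shift [0.0047, 0.0027, -0.0013] rows>= 0.1
```

View pics/w3.png

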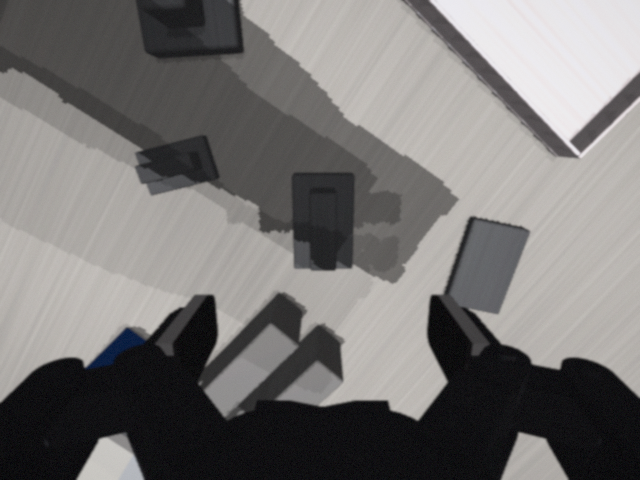

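```bash
python3 - <<'E'
from h import *
w=load("w3"); crop(w,270,160,380,280,5,"w3a",3)
E
```

```text
(no output)
```

View pics/w3a.png

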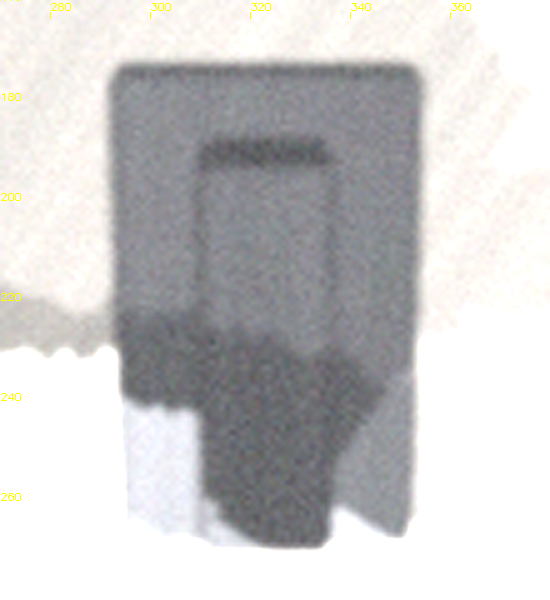

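```bash
python3 - <<'E'
from h import *
w=load("w3");c=load("s1");d1=load("d1")
S=np.mean([(261,260),(291.25,253.25),(294.25,259.5),(263.75,267)],0)
D=np.mean([(333.75,246.25),(352.5,232.5),(358,237),(339.25,250.5)],0)
W=[(310,193),(335.5,193),(335.5,269.5),(310.5,269.5)]
P=[onz(w,a,.046) for a in W]; print(np.round(P,4),np.mean(P,0))
m=P[0]+P[1]-P[2]-P[3];print("ang",np.degrees(np.arctan2(m[1],m[0])), np.linalg.norm(m)/2,np.linalg.norm(P[0]-P[1]))
base=[onz(w,a,.016) for a in [(292.4,175.5),(354,175.5)]];print(np.round(base,4),np.linalg.norm(base[0]-base[1]))
print(tri([(w,(322.8,229.5)),(c,S),(d1,D)]))
E
python3 plan.py 0.5295 0.092 0.182 123.8
```

```text
[[0.5051 0.1124 0.046 ]
 [0.5201 0.1224 0.046 ]
 [0.5527 0.0744 0.046 ]
 [0.537  0.064  0.046 ]] [0.52873584 0.09328323 0.046     ]
ang 123.78231801432216 0.057949434452627194 0.018062126909154187
[[0.4879 0.1117 0.016 ]
 [0.5281 0.1384 0.016 ]] 0.048197125273131705
(array([0.52901182, 0.09264103, 0.04364929]), [0.002201925035826288, 0.0010358863379849874, 0.001310578818642358])
t 2.45 pos [0.5301 0.0904 0.3296] rpy [1.7996e+02 7.0000e-02 1.2350e+02] F [-0.5 -1.  -0.1] op 0.996
turn [0.0002, 0.0004, -0.0017] shift [0.0062, 0.001, 0.492] rows>= 3.0
```

```bash
python3 plan.py 0.529 0.0927 0.193 123.8
```

```text
t 2.45 pos [0.5301 0.0904 0.3296] rpy [1.7996e+02 7.0000e-02 1.2350e+02] F [-0.5 -1.  -0.1] op 0.996
turn [0.0002, 0.0004, -0.0017] shift [0.009, 0.0009, 0.4554] rows>= 2.7
```

```bash
python3 -m inch '[[0,0,-0.002,0.009,0.001,0.16,0],[0,0,-0.002,0.009,0.001,0.3,0],[0,0,-0.002,0.009,0.001,0.4,0],[0,0,-0.002,0.009,0.001,0.455,0],[0,0,-0.002,0.009,0.001,0.455,0]]' 40 && python3 plan.py 0.529 0.0927 0.192 123.8 && python3 - <<'E'
from h import *
cap("wrist","w4")
E
```

```text
time_s: 2.95
eef_pos: [0.5286, 0.0909, 0.1919]
tool_rot: [-3.14, -0.0, 2.158]
ft_force: [0.2, 0.5, 1.2]
opening: 1.001
t 2.95 pos [0.5286 0.0909 0.1919] rpy [-1.7990e+02 -1.0000e-02  1.2366e+02] F [0.2 0.5 1.2] op 1.001
turn [-0.0006, -0.0, -0.0008] shift [0.0041, 0.0045, -0.0004] rows>= 0.0
```

View pics/w4.png

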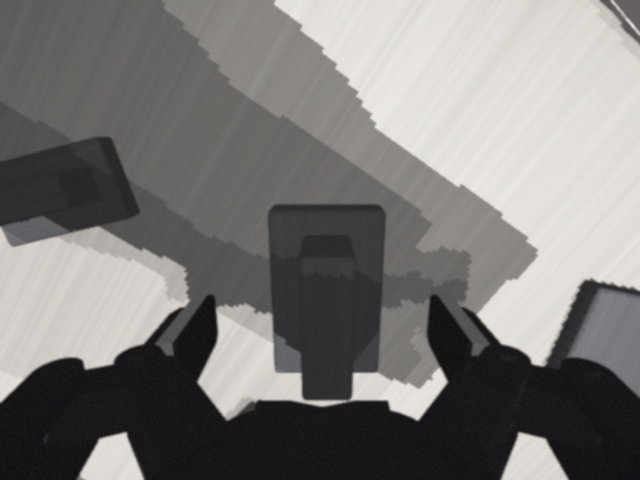

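The rib (columns 301–353) sits centred between the fingers, so I'll close on it.

```bash
python3 -m inch '[[0,0,0,0,0,0,255],[0,0,0,0,0,0,255],[0,0,0,0,0,0,255],[0,0,0,0,0,0,255],[0,0,0,0,0,0,255]]' 60 && python3 -m inch '[[0,0,0,0,0,0,255],[0,0,0,0,0,0,255],[0,0,0,0,0,0,255],[0,0,0,0,0,0,255],[0,0,0,0,0,0,255]]' && python3 plan.py 0.529 0.0927 0.35 123.8
```

```text
time_s: 3.5
eef_pos: [0.5293, 0.0913, 0.1941]
tool_rot: [3.14, 0.002, 2.159]
ft_force: [1.1, 0.0, 1.5]
opening: 0.22
time_s: 4.0
eef_pos: [0.5293, 0.0913, 0.1941]
tool_rot: [3.141, 0.002, 2.159]
ft_force: [-0.1, -0.2, 1.4]
opening: 0.221
t 4.0 pos [0.5293 0.0913 0.1941] rpy [1.7994e+02 9.0000e-02 1.2370e+02] F [-0.1 -0.2  1.4] op 0.221
turn [0.0003, 0.0005, -0.0005] shift [0.0035, 0.0023, -0.5198] rows>= 3.1
```

```bash
python3 -m inch '[[0,0,0,0,0,-0.05,255],[0,0,0,0,0,-0.18,255],[0,0,0,0,0,-0.34,255],[0,0,0,0,0,-0.5,255],[0,0,0,0,0,-0.65,255]]' && python3 plan.py 0.5625 -0.0487 0.395 80.6 && python3 - <<'E'
from h import *
cap("wrist","w5")
E
```

```text
time_s: 4.5
eef_pos: [0.5284, 0.0915, 0.3903]
tool_rot: [-3.141, 0.001, 2.159]
ft_force: [1.6, 0.4, -6.6]
opening: 0.224
t 4.5 pos [0.5284 0.0915 0.3903] rpy [-1.7999e+02  3.0000e-02  1.2370e+02] F [ 1.6  0.4 -6.6] op 0.224
turn [0.0, 0.0002, 0.2394] shift [-0.4519, -0.1647, -0.0154] rows>= 5.0
```

View pics/w5.png

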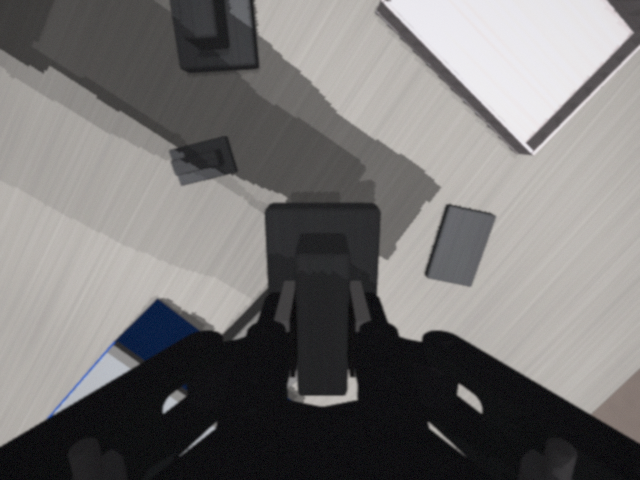

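```bash
python3 - <<'E'
from h import *
from scipy.spatial.transform import Rotation as Ro
w=load("w5"); s=env.sense(); R0=Ro.from_euler('xyz',s["tool_rot"])
for a,z in [((266.5,206),.016),((380,206),.016),((297.5,252),.046),((348.5,252),.046),((298,394),.046),((347,394),.046)]:
    X=onz(w,a,s["eef_pos"][2]-.194+z); print(a,R0.inv().apply(X-s["eef_pos"]).round(4))
E
```

```text
(266.5, 206) [ 0.0454 -0.0242  0.1775]
(380, 206) [0.0454 0.0207 0.1779]
(297.5, 252) [ 0.0361 -0.0098  0.1477]
(348.5, 252) [0.0361 0.0066 0.1478]
(298, 394) [-0.0184 -0.0108  0.148 ]
(347, 394) [-0.0184  0.0071  0.1482]
```

```bash
python3 plan.py 0.562 -0.052 0.395 80.6; python3 -m inch '[[0,0,0.24,-0.46,-0.17,-0.015,255],[0,0,0.24,-0.46,-0.17,-0.015,255],[0,0,0.24,-0.46,-0.17,-0.015,255],[0,0,0.24,-0.46,-0.17,-0.015,255],[0,0,0.24,-0.46,-0.17,-0.015,255]]' && python3 -m inch '[[0,0,0,0,0,0,255],[0,0,0,0,0,0,255],[0,0,0,0,0,0,255]]' && python3 plan.py 0.562 -0.052 0.395 80.6 && python3 - <<'E'
from h import *
cap("wrist","w6");cap("side","d6");cap("scene","s6")
E
```

```text
t 4.55 pos [0.529  0.0916 0.3978] rpy [179.52   0.35 123.71] F [4.8 0.6 2.1] op 0.219
turn [0.0033, 0.0009, 0.2395] shift [-0.4591, -0.1741, 0.0107] rows>= 5.0
time_s: 5.05
eef_pos: [0.5632, -0.0533, 0.401]
tool_rot: [3.134, -0.002, 1.4]
ft_force: [-0.4, 0.9, -7.6]
opening: 0.223
time_s: 5.35
eef_pos: [0.5632, -0.053, 0.4004]
tool_rot: [3.135, -0.002, 1.404]
ft_force: [-0.2, 0.1, -6.9]
opening: 0.221
t 5.35 pos [ 0.5632 -0.053   0.4004] rpy [ 1.7964e+02 -1.0000e-01  8.0430e+01] F [-0.2  0.1 -6.9] op 0.221
turn [0.002, -0.0006, -0.0009] shift [0.0027, -0.0045, 0.0181] rows>= 0.1
```

View pics/w6.png

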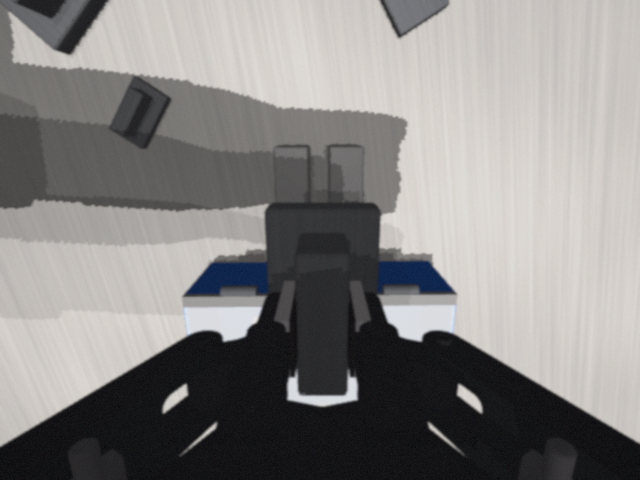

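View pics/s6.png

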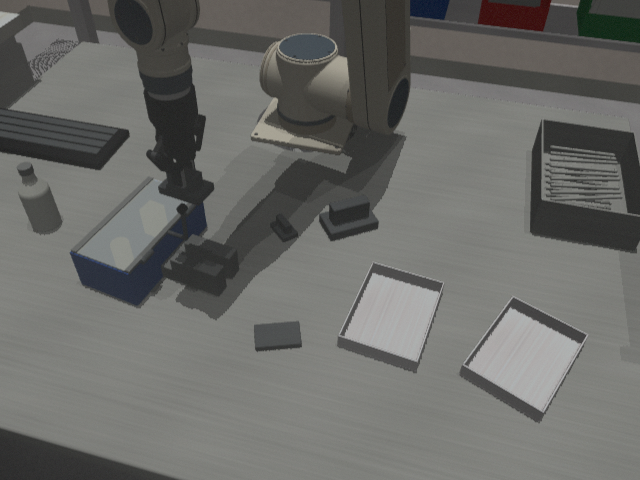

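```bash
python3 -m inch '[[0.002,0,-0.001,0.003,-0.007,0.06,255],[0.002,0,-0.001,0.003,-0.007,0.12,255],[0.002,0,-0.001,0.003,-0.007,0.18,255],[0.002,0,-0.001,0.003,-0.007,0.24,255],[0.002,0,-0.001,0.003,-0.007,0.3,255]]' && python3 plan.py 0.562 -0.052 0.258 80.6 && python3 - <<'E'
from h import *
cap("side","d7");c=cap("scene","s7");crop(c,60,120,260,310,3,"s7a",1.8)
E
```

```text
time_s: 6.0
eef_pos: [0.5619, -0.0513, 0.3108]
tool_rot: [3.14, -0.002, 1.407]
ft_force: [-0.6, 1.3, -5.2]
opening: 0.222
t 6.0 pos [ 0.5619 -0.0513  0.3108] rpy [ 1.7989e+02 -1.1000e-01  8.0610e+01] F [-0.6  1.3 -5.2] op 0.222
turn [0.0006, -0.0006, 0.0001] shift [-0.0026, 0.0004, 0.176] rows>= 1.1
```

View pics/s7a.png

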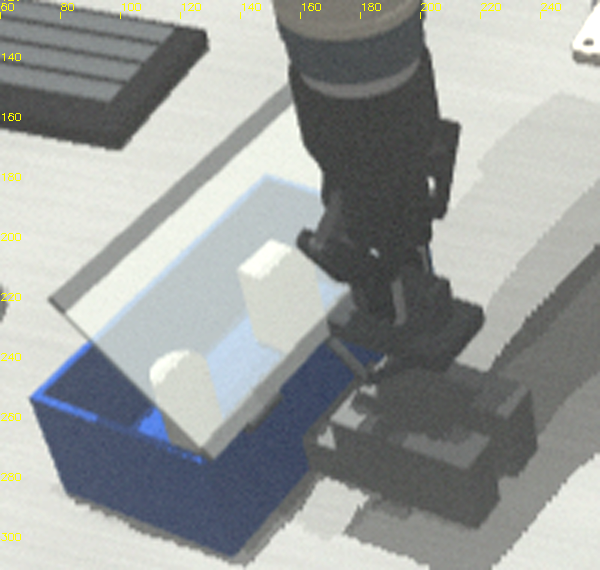

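The flap is rising as the roller is pushed down, and the clear panel now stands at an angle. I'll continue down.

```bash
python3 -m inch '[[0,0,0,0,0,0.05,255],[0,0,0,0,0,0.1,255],[0,0,0,0,0,0.14,255],[0,0,0,0,0,0.17,255],[0,0,0,0,0,0.18,255]]' && python3 plan.py 0.562 -0.052 0.25 80.6 && python3 - <<'E'
from h import *
d=cap("side","d8");c=cap("scene","s8");crop(c,60,120,260,310,3,"s8a",1.8);crop(d,340,150,500,270,4,"d8a",1.8)
E
```

```text
time_s: 6.6
eef_pos: [0.5615, -0.0512, 0.2548]
tool_rot: [-3.139, -0.002, 1.407]
ft_force: [0.5, -0.9, -4.0]
opening: 0.22
t 6.6 pos [ 0.5615 -0.0512  0.2548] rpy [-1.7987e+02 -1.1000e-01  8.0600e+01] F [ 0.5 -0.9 -4. ] op 0.22
turn [-0.0007, -0.0006, 0.0] shift [-0.0023, 0.002, 0.0161] rows>= 0.1
```

View pics/s8a.png

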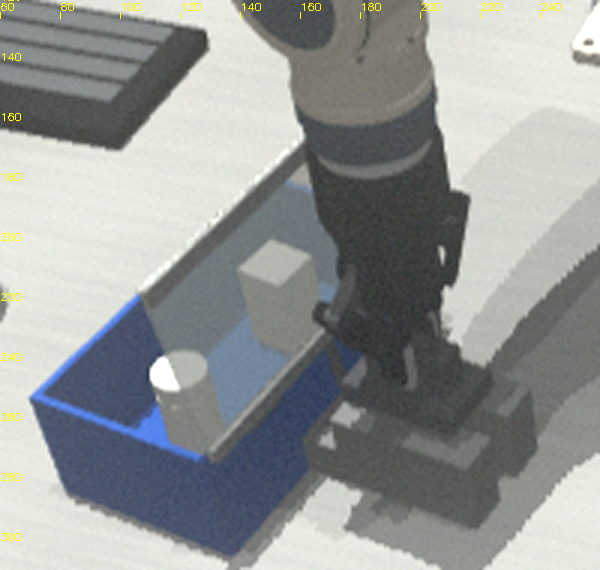

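View pics/d8a.png

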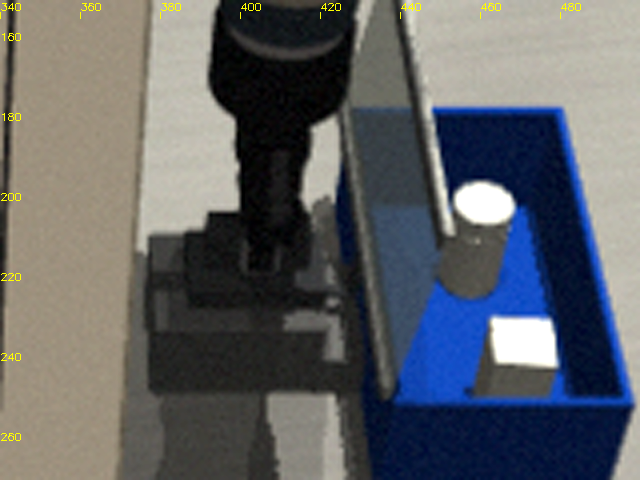

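```bash
python3 -m inch '[[0,0,0,0,0,0.005,255],[0,0,0,0,0,0.01,255],[0,0,0,0,0,0.01,255]]'; python3 -m inch '[[0,0,0,0,0,0.006,255],[0,0,0,0,0,0.006,255]]'
```

```text
time_s: 7.0
eef_pos: [0.5615, -0.0512, 0.2523]
tool_rot: [-3.14, -0.002, 1.407]
ft_force: [-0.2, 0.3, -5.5]
opening: 0.219
time_s: 7.2
eef_pos: [0.5614, -0.0511, 0.2516]
tool_rot: [-3.141, -0.002, 1.407]
ft_force: [-3.7, 1.9, 5.8]
opening: 0.223
```

```bash
python3 -m inch '[[0,0,0,0,0,0,120],[0,0,0,0,0,0,120],[0,0,0,0,0,0,120],[0,0,0,0,0,0,120]]' && python3 - <<'E'
from h import *
d=cap("side","d9");c=cap("scene","s9");crop(c,60,120,260,310,3,"s9a",1.8);crop(d,340,150,500,270,4,"d9a",1.8)
E
```

```text
time_s: 7.6
eef_pos: [0.5615, -0.0511, 0.2517]
tool_rot: [-3.141, -0.002, 1.407]
ft_force: [-0.5, 0.1, 0.1]
opening: 0.53
```

View pics/s9a.png

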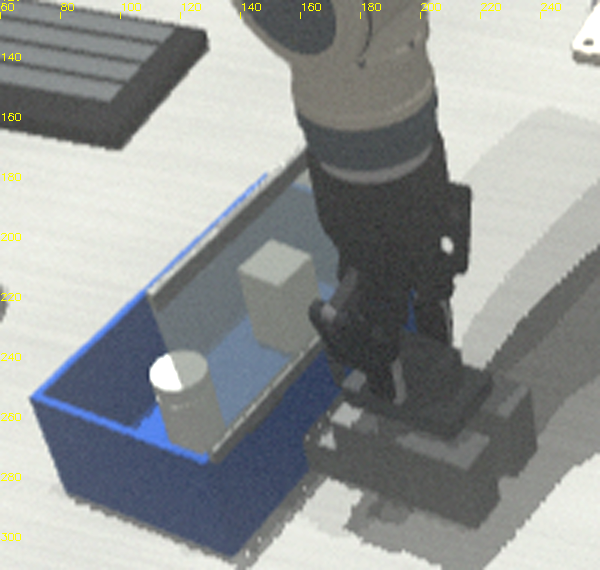

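View pics/d9a.png

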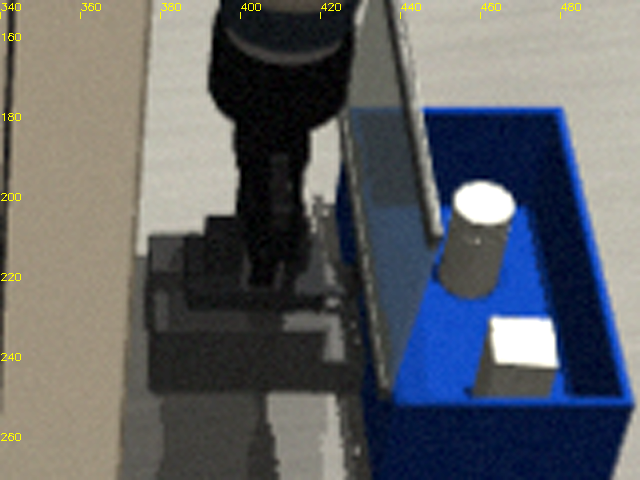

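```bash
python3 -m inch '[[0,0,0,0,0,-0.03,60],[0,0,0,0,0,-0.15,30],[0,0,0,0,0,-0.3,0],[0,0,0,0,0,-0.45,0],[0,0,0,0,0,-0.6,0]]' && python3 - <<'E'
from h import *
d=cap("side","d10");c=cap("scene","s10")
from plan import plan
plan([.59,-.197,.43],170.6)
s=env.sense();p=s["eef_pos"]
for n,q in(("s",c),("d",d)):
    im=q["pixels"][:,:,::-1].copy()
    for h in(-.155,0,.05,.1,.15,.2):
        u=proj(q,p+[0,0,h]).astype(int); cv2.circle(im,tuple(map(int,u)),3,(0,0,255),-1); cv2.putText(im,str(h),tuple(map(int,u+5)),0,.4,(0,255,255))
    cv2.imwrite(f"pics/{n}10m.png",im)
E
```

```text
time_s: 8.2
eef_pos: [0.561, -0.0513, 0.4342]
tool_rot: [-3.141, -0.002, 1.407]
ft_force: [0.2, -0.1, -0.7]
opening: 1.001
t 8.3 pos [ 0.5615 -0.0514  0.4386] rpy [ 1.7947e+02 -7.0000e-02  8.0620e+01] F [1.2 0.2 0.2] op 0.998
turn [0.0026, 0.002, -0.4999] shift [-0.4633, 0.1725, 0.0297] rows>= 10.5
```

View pics/s10m.png

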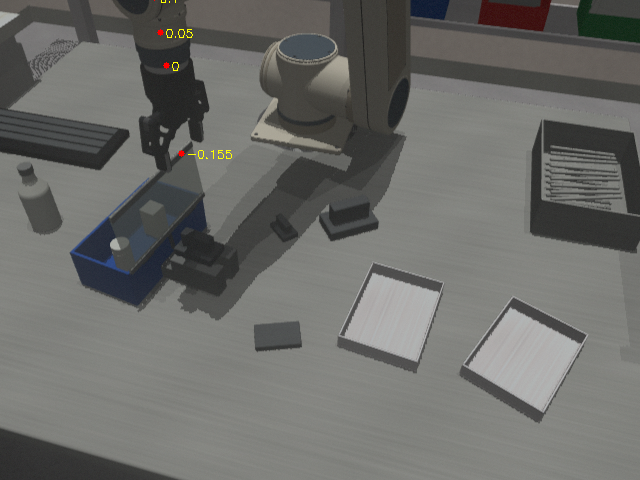

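View pics/d10m.png

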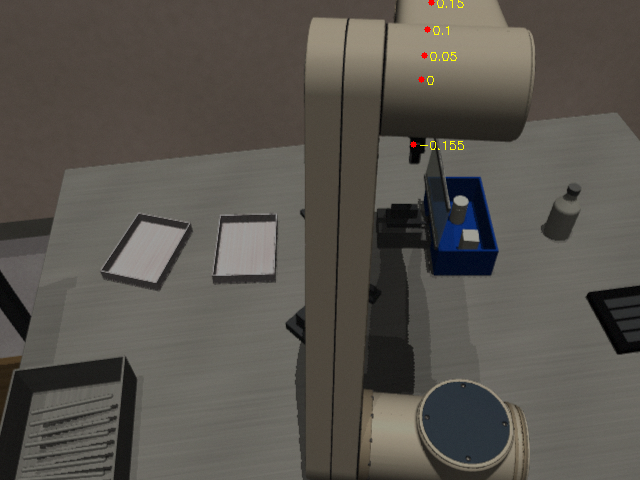

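The weight is released and the flap stays up. The pot is at about (119,248) in the scene view. I'll turn the tool half round while crossing, so the wrist camera stays on the side away from the flap.

```bash
python3 -m inch '[[0,0,-0.24,-0.46,0.17,0.02,0],[0,0,-0.24,-0.46,0.17,0.02,0],[0,0,-0.24,-0.46,0.17,0.02,0],[0,0,-0.24,-0.46,0.17,0.02,0],[0,0,-0.24,-0.46,0.17,0.02,0]]' && python3 plan.py .59 -.197 .43 165 && python3 -m inch '[[0,0,-0.24,0,0,0,0],[0,0,-0.24,0,0,0,0],[0,0,-0.24,0,0,0,0],[0,0,-0.24,0,0,0,0],[0,0,-0.24,0,0,0,0]]' && python3 plan.py .59 -.197 .40 -145;
```

```text
time_s: 8.8
eef_pos: [0.5894, -0.1978, 0.4325]
tool_rot: [3.135, 0.005, 2.152]
ft_force: [-0.6, 0.6, 0.3]
opening: 0.998
t 8.8 pos [ 0.5894 -0.1978  0.4325] rpy [179.6    0.27 123.31] F [-0.6  0.6  0.3] op 0.998
turn [0.0016, 0.0022, -0.2316] shift [0.0012, 0.0031, 0.0083] rows>= 4.9
time_s: 9.3
eef_pos: [0.5893, -0.1978, 0.4328]
tool_rot: [3.14, 0.008, 2.905]
ft_force: [-0.3, -0.1, -0.4]
opening: 1.003
t 9.3 pos [ 0.5893 -0.1978  0.4328] rpy [179.89   0.47 166.44] F [-0.3 -0.1 -0.4] op 1.003
turn [-0.0005, 0.0027, -0.2698] shift [-0.0009, 0.0029, 0.1093] rows>= 5.7
```

```bash
python3 -m inch '[[0,0.0026,-0.24,0,0,0,0],[0,0.0026,-0.24,0,0,0,0],[0,0.0026,-0.24,0,0,0,0],[0,0.0026,-0.24,0,0,0,0],[0,0.0026,-0.24,0,0,0,0]]' && python3 plan.py .59 -.197 .43 -99.4 && python3 -m inch '[[0,0,-0.28,0,0,0,0],[0,0,-0.28,0,0,0,0],[0,0,-0.28,0,0,0,0],[0,0,-0.28,0,0,0,0],[0,0,-0.28,0,0,0,0]]' && python3 plan.py .59 -.197 .40 -99.4; python3 - <<'E'
from h import *
w=cap("wrist","w11")
cap("side","d11")
E
```

```text
time_s: 9.8
eef_pos: [0.5891, -0.1977, 0.4331]
tool_rot: [-3.14, -0.0, -2.628]
ft_force: [-0.2, 0.1, 0.2]
opening: 1.003
t 9.8 pos [ 0.5891 -0.1977  0.4331] rpy [-179.93   -0.   -150.59] F [-0.2  0.1  0.2] op 1.003
turn [-0.0003, -0.0002, -0.2844] shift [-0.0037, 0.0008, 0.0103] rows>= 6.0
time_s: 10.3
eef_pos: [0.589, -0.1977, 0.4334]
tool_rot: [-3.141, -0.001, -1.878]
ft_force: [0.3, 0.1, -0.7]
opening: 1.0
t 10.3 pos [ 0.589  -0.1977  0.4334] rpy [-1.7995e+02 -5.0000e-02 -1.0762e+02] F [ 0.3  0.1 -0.7] op 1.0
turn [-0.0003, -0.0003, -0.0457] shift [-0.0032, -0.0023, 0.1114] rows>= 1.0
```

View pics/w11.png

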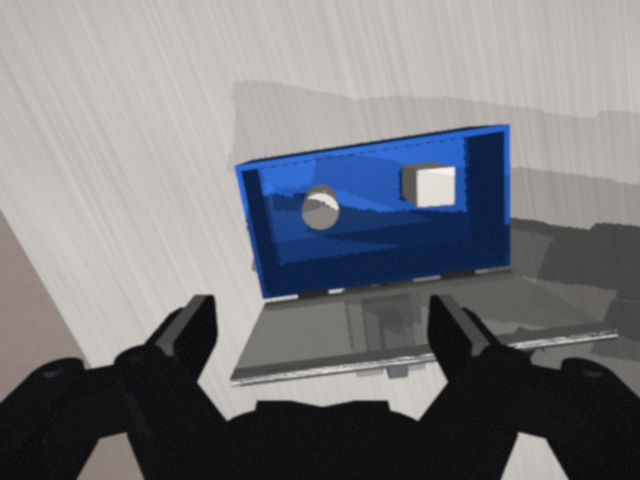

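View pics/d11.png

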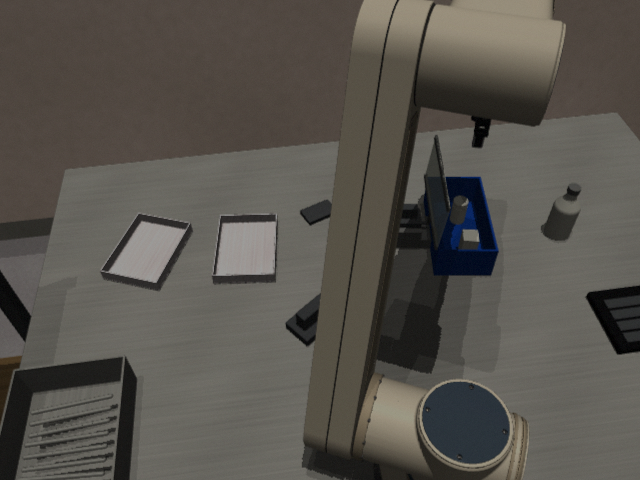

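```bash
python3 - <<'E'
from h import *
w=load("w11");d=load("d11");c=load("s10")
crop(w,280,160,360,240,6,"w11a",1.5);crop(d,435,180,485,230,8,"d11a",1.5);crop(c,95,230,145,280,8,"s10a",1.5)
a,b,e=[cv2.imread(f"pics/{n}.png") for n in("w11a","d11a","s10a")]
H=480;cv2.imwrite("pics/pot11.png",cv2.resize(np.hstack([a[:400],b[:400],e[:400]]),None,fx=.62,fy=.62))
E
```

```text
(no output)
```

View pics/pot11.png

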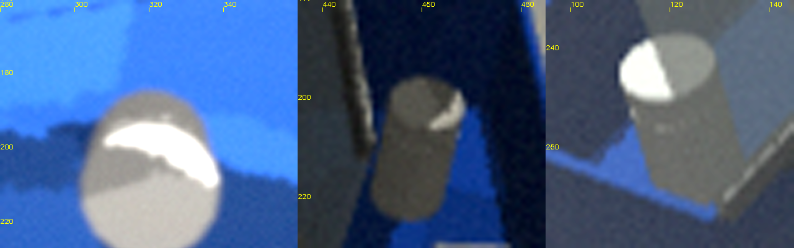

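```bash
python3 - <<'E'
from h import *
w=load("w11");d=load("d11");c=load("s10")
g=w["pixels"].astype(int); m=((abs(g[:,:,0]-g[:,:,2])<25)&(g[:,:,0]>60)).astype(np.uint8); m[:170]=0;m[235:]=0;m[:,:290]=0;m[:,350:]=0
ys,xs=np.nonzero(m);print(xs.min(),xs.max(),ys.min(),ys.max())
cw=(320.3,ys.max()-18.7)
print(cw,tri([(w,cw),(d,(461.3,200.8)),(c,(119.8,243.5))]))
print(onz(w,cw,.07),onz(d,(461.3,200.8),.07),onz(c,(119.8,243.5),.07))
E
python3 plan.py .59 -.1965 .30 -99.4
```

```text
302 338 185 229
(320.3, np.float64(210.3)) (array([ 0.59120846, -0.19805379,  0.06933601]), [0.00127295735849538, 0.0011590313415711878, 0.0009137289392331265])
[ 0.58993299 -0.19854764  0.07      ] [ 0.5921679  -0.19824816  0.07      ] [ 0.59277622 -0.19665839  0.07      ]
t 10.4 pos [ 0.5891 -0.1977  0.4334] rpy [-1.7995e+02 -5.0000e-02 -1.0784e+02] F [-0.3  0.8 -0.4] op 1.0
turn [-0.0003, -0.0003, -0.0469] shift [-0.0051, -0.0014, 0.4446] rows>= 2.7
```

```bash
python3 plan.py .591 -.198 .29 -99.4; python3 -m inch '[[0,0,-0.047,0.0,0.007,0.1,80],[0,0,-0.047,0.0,0.007,0.2,80],[0,0,-0.047,0.0,0.007,0.3,80],[0,0,-0.047,0.0,0.007,0.4,80],[0,0,-0.047,0.0,0.007,0.47,80]]' && python3 plan.py .591 -.198 .20 -99.4; python3 - <<'E'
from h import *
cap("wrist","w12");d=cap("side","d12");cap("scene","s12")
E
```

```text
t 10.4 pos [ 0.5891 -0.1977  0.4334] rpy [-1.7995e+02 -5.0000e-02 -1.0784e+02] F [-0.3  0.8 -0.4] op 1.0
turn [-0.0003, -0.0003, -0.0469] shift [-0.0014, -0.006, 0.478] rows>= 2.9
time_s: 10.9
eef_pos: [0.5867, -0.197, 0.2906]
tool_rot: [3.141, -0.0, -1.74]
ft_force: [-0.4, -0.1, -0.2]
opening: 0.685
t 10.9 pos [ 0.5867 -0.197   0.2906] rpy [ 1.7994e+02 -3.0000e-02 -9.9690e+01] F [-0.4 -0.1 -0.2] op 0.685
turn [0.0003, -0.0001, -0.0016] shift [0.0007, -0.015, 0.3019] rows>= 1.8
```

View pics/w12.png

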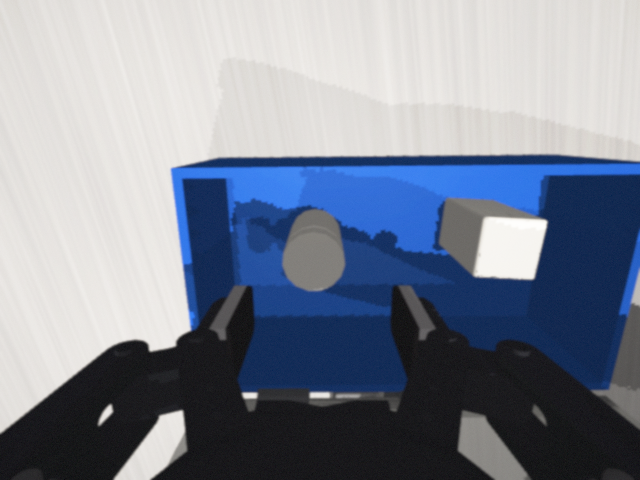

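View pics/s12.png

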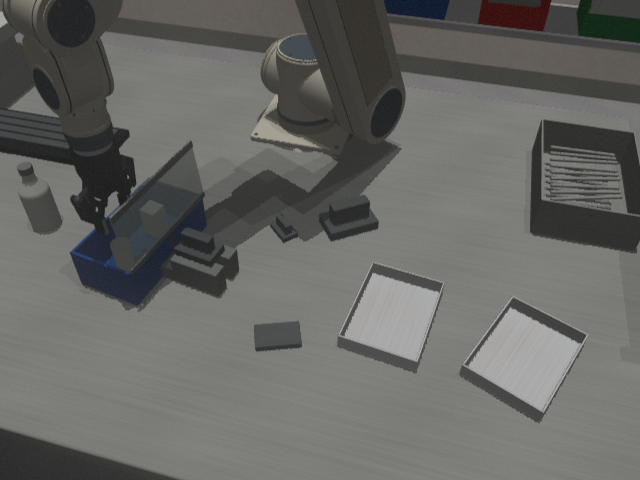

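I had the sign of the last sideways correction wrong. The pot's cap is at (314,258) against a finger centre at 322, so 4–4.5 mm is needed. I'll correct that while descending.

```bash
python3 -m inch '[[0,0,-0.001,0.0,-0.015,0.02,80],[0,0,-0.001,0.0,-0.015,0.08,80],[0,0,-0.001,0.0,-0.015,0.16,80],[0,0,-0.001,0.0,-0.015,0.24,80],[0,0,-0.001,0.0,-0.015,0.30,80]]' && python3 plan.py .591 -.198 .20 -99.4; python3 - <<'E'
from h import *
cap("wrist","w13");d=cap("side","d13");crop(d,380,120,520,260,4,"d13a",1.6)
E
```

```text
time_s: 11.55
eef_pos: [0.5917, -0.198, 0.2016]
tool_rot: [3.141, -0.001, -1.736]
ft_force: [-0.4, 0.0, 0.0]
opening: 0.685
t 11.55 pos [ 0.5917 -0.198   0.2016] rpy [ 1.7999e+02 -4.0000e-02 -9.9480e+01] F [-0.4  0.   0. ] op 0.685
turn [0.0001, -0.0002, -0.0004] shift [0.0003, 0.0024, 0.0053] rows>= 0.0
```

View pics/w13.png

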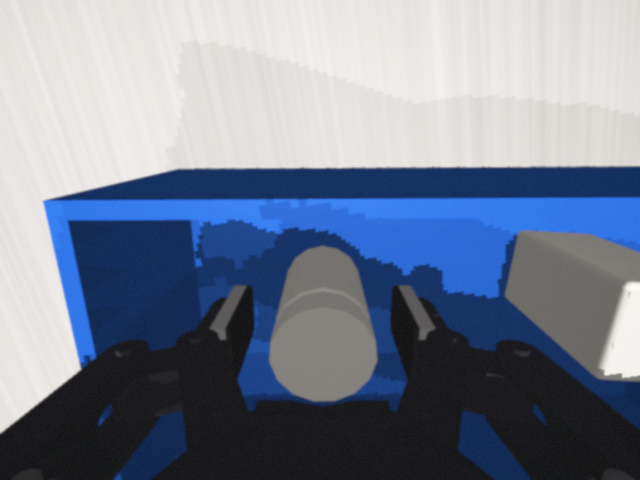

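View pics/d13a.png

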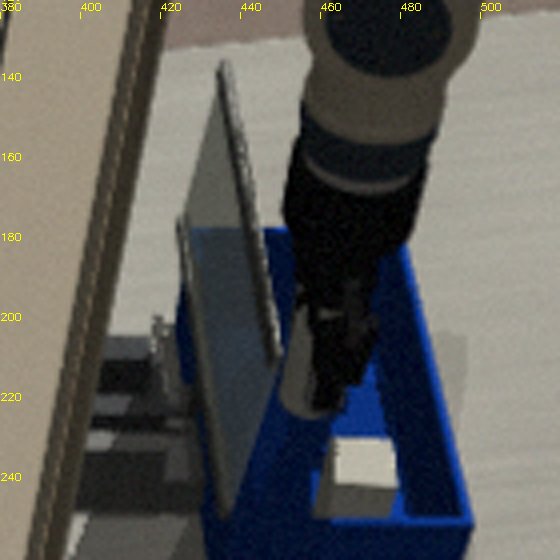

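The pot is centred (column 323), about 2 mm off along the pads, which does no harm. I'll grip gently.

```bash
python3 -m inch '[[0,0,0,0.006,0,0,255],[0,0,0,0.006,0,0,255],[0,0,0,0.006,0,0,255],[0,0,0,0.006,0,0,255],[0,0,0,0.006,0,0,255]]' 30 && python3 -m inch '[[0,0,0,0,0,0,255],[0,0,0,0,0,0,255]]' && python3 plan.py .591 -.198 .40 -99.4
```

```text
time_s: 12.15
eef_pos: [0.5913, -0.1998, 0.2019]
tool_rot: [3.141, -0.001, -1.736]
ft_force: [-0.3, -0.8, 5.3]
opening: 0.412
time_s: 12.35
eef_pos: [0.5914, -0.1999, 0.2023]
tool_rot: [3.141, -0.001, -1.736]
ft_force: [0.1, -0.2, -1.6]
opening: 0.412
t 12.35 pos [ 0.5914 -0.1999  0.2023] rpy [ 1.7997e+02 -4.0000e-02 -9.9480e+01] F [ 0.1 -0.2 -1.6] op 0.412
turn [0.0001, -0.0002, -0.0004] shift [-0.0054, 0.0025, -0.6589] rows>= 4.0
```

```bash
python3 -m inch '[[0,0,0,0,0,-0.05,255],[0,0,0,0,0,-0.15,255],[0,0,0,0,0,-0.3,255],[0,0,0,0,0,-0.46,255],[0,0,0,0,0,-0.62,255]]' && python3 -m inch '[[0,0,0,0,0,-0.15,255],[0,0,0,0,0,-0.27,255],[0,0,0,0,0,-0.27,255]]' && python3 plan.py .575 .321 .48 -99.4 && python3 - <<'E'
from h import *
cap("wrist","w14");cap("side","d14");cap("scene","s14")
E
```

```text
time_s: 12.85
eef_pos: [0.5911, -0.1995, 0.39]
tool_rot: [3.14, -0.0, -1.736]
ft_force: [1.5, -0.7, -1.2]
opening: 0.414
time_s: 13.15
eef_pos: [0.5909, -0.1992, 0.4765]
tool_rot: [-3.135, -0.003, -1.736]
ft_force: [0.7, 0.6, -0.7]
opening: 0.413
t 13.15 pos [ 0.5909 -0.1992  0.4765] rpy [-1.7961e+02 -1.6000e-01 -9.9480e+01] F [ 0.7  0.6 -0.7] op 0.413
turn [-0.0022, -0.0009, -0.0004] shift [-1.7017, 0.3376, -0.0187] rows>= 10.4
```

View pics/w14.png

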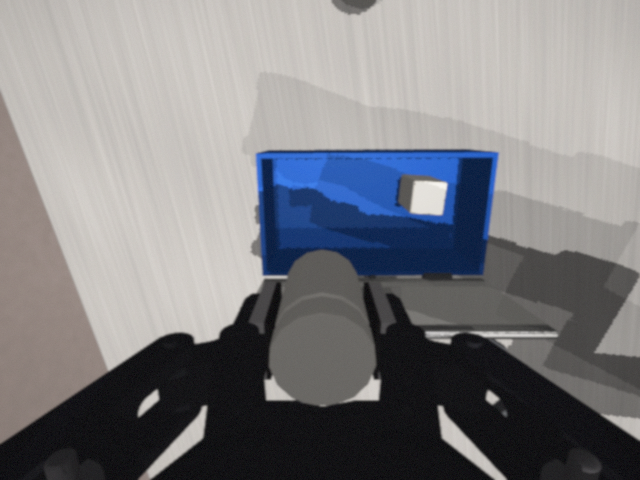

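View pics/s14.png

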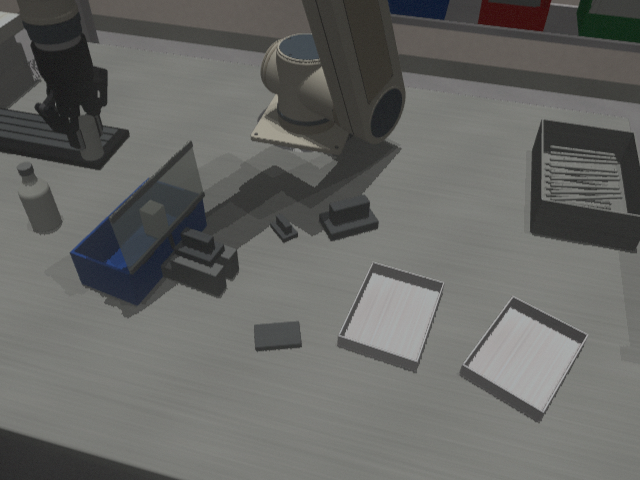

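```bash
python3 -m inch '[[-0.002,-0.001,0,-0.12,0.024,0,255],[-0.002,-0.001,0,-0.28,0.056,0,255],[-0.002,-0.001,0,-0.44,0.088,0,255],[-0.002,-0.001,0,-0.6,0.12,0,255],[-0.002,-0.001,0,-0.76,0.152,0,255]]' && python3 -m inch '[[0,0,0,-0.16,0.032,0,255],[0,0,0,-0.32,0.064,0,255],[0,0,0,-0.48,0.096,0,255],[0,0,0,-0.62,0.124,0,255],[0,0,0,-0.72,0.144,0,255]]' && python3 plan.py .575 .321 .35 -99.4
```

```text
time_s: 13.8
eef_pos: [0.5833, 0.0347, 0.4681]
tool_rot: [3.13, 0.003, -1.737]
ft_force: [1.0, 0.3, 0.4]
opening: 0.411
time_s: 14.3
eef_pos: [0.5759, 0.2577, 0.467]
tool_rot: [3.126, 0.002, -1.735]
ft_force: [1.2, -0.1, -0.7]
opening: 0.414
t 14.3 pos [0.5759 0.2577 0.467 ] rpy [ 1.7913e+02  1.0000e-01 -9.9400e+01] F [ 1.2 -0.1 -0.7] op 0.414
turn [0.0049, 0.0005, -0.0] shift [-0.207, 0.0314, 0.3909] rows>= 2.7
```

```bash
python3 -m inch '[[0.005,0,0,-0.1,0.016,0.0,255],[0.005,0,0,-0.207,0.031,0.1,255],[0.005,0,0,-0.207,0.031,0.25,255],[0.005,0,0,-0.207,0.031,0.4,255],[0.005,0,0,-0.207,0.031,0.53,255]]' && python3 plan.py .575 .321 .206 -99.4 && python3 - <<'E'
from h import *
w=cap("wrist","w15");cap("side","d15");cap("scene","s15")
E
```

```text
time_s: 14.8
eef_pos: [0.5733, 0.3213, 0.3038]
tool_rot: [3.138, -0.001, -1.734]
ft_force: [0.0, -0.5, -0.6]
opening: 0.412
t 14.8 pos [0.5733 0.3213 0.3038] rpy [ 1.798e+02 -4.000e-02 -9.936e+01] F [ 0.  -0.5 -0.6] op 0.412
turn [0.0011, -0.0002, 0.0002] shift [-0.0002, -0.0069, 0.326] rows>= 2.0
```

View pics/s15.png

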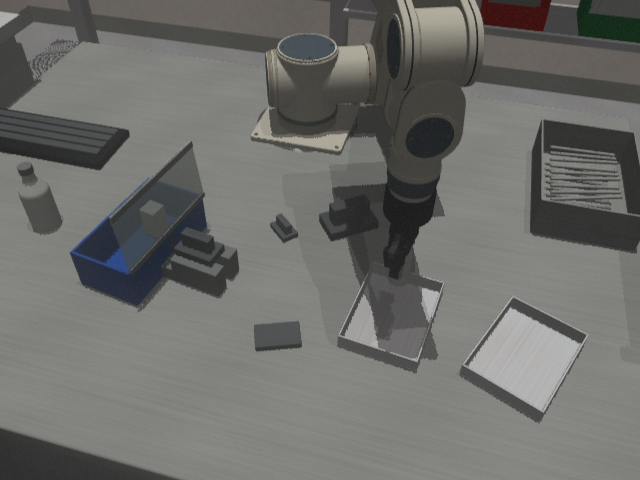

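View pics/w15.png

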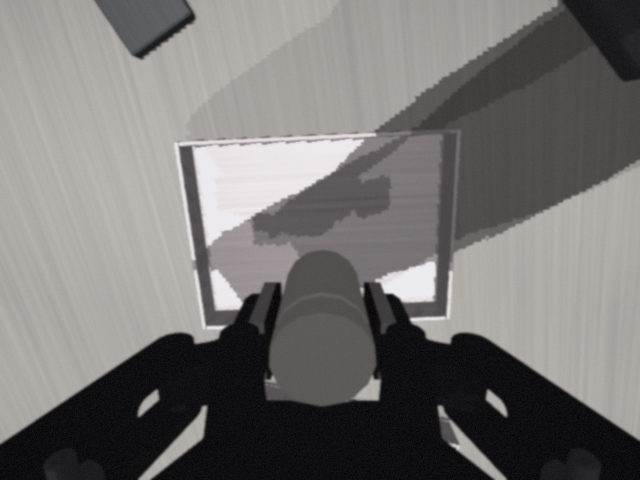

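```bash
python3 - <<'E'
from h import *
w=load("w15"); P=[onz(w,a,.03) for a in [(177,144),(460,131),(450,319),(205,327)]]; print(np.round(P,4),np.mean(P,0))
E
python3 -m inch '[[0.001,0,0,0,-0.007,0.1,255],[0.001,0,0,0,-0.007,0.2,255],[0.001,0,0,0,-0.007,0.28,255],[0.001,0,0,0,-0.007,0.32,255],[0.001,0,0,0,-0.007,0.325,255]]' && python3 -m inch '[[0,0,0,0,0,0.006,255],[0,0,0,0,0,0.01,255],[0,0,0,0,0,0.01,255]]'
```

```text
[[0.6553 0.2433 0.03  ]
 [0.471  0.2656 0.03  ]
 [0.4864 0.4017 0.03  ]
 [0.6713 0.3776 0.03  ]] [0.57100115 0.32203955 0.03      ]
time_s: 15.45
eef_pos: [0.5754, 0.3204, 0.2076]
tool_rot: [3.138, -0.002, -1.735]
ft_force: [-0.7, -0.5, -0.7]
opening: 0.416
time_s: 15.75
eef_pos: [0.5757, 0.3205, 0.2057]
tool_rot: [3.14, -0.002, -1.735]
ft_force: [0.2, 0.8, -1.4]
opening: 0.415
```

```bash
python3 -m inch '[[0,0,0,0,0,0.008,255],[0,0,0,0,0,0.013,255],[0,0,0,0,0,0.013,255]]'; python3 -m inch '[[0,0,0,0,0,0.005,255],[0,0,0,0,0,0.005,255]]'
```

```text
time_s: 16.05
eef_pos: [0.5756, 0.3205, 0.2017]
tool_rot: [3.14, -0.002, -1.735]
ft_force: [0.3, -0.6, -0.4]
opening: 0.414
time_s: 16.25
eef_pos: [0.5756, 0.3205, 0.2001]
tool_rot: [3.14, -0.002, -1.735]
ft_force: [-0.2, 0.2, -0.7]
opening: 0.411
```

```bash
python3 -m inch '[[0,0,0,0,0,0.005,255],[0,0,0,0,0,0.005,255]]'; python3 - <<'E'
from h import *
cap("wrist","w16");d=cap("side","d16");crop(d,190,180,310,300,5,"d16a",1.6);c=cap("scene","s16");crop(c,330,180,450,380,3,"s16a",1.6)
E
```

```text
time_s: 16.45
eef_pos: [0.5755, 0.3205, 0.1999]
tool_rot: [3.141, -0.001, -1.735]
ft_force: [-3.7, -1.8, 10.3]
opening: 0.413
```

View pics/d16a.png

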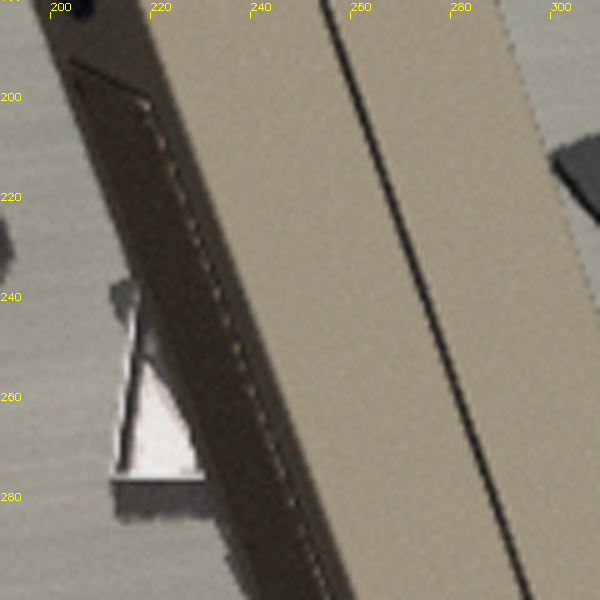

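View pics/s16a.png

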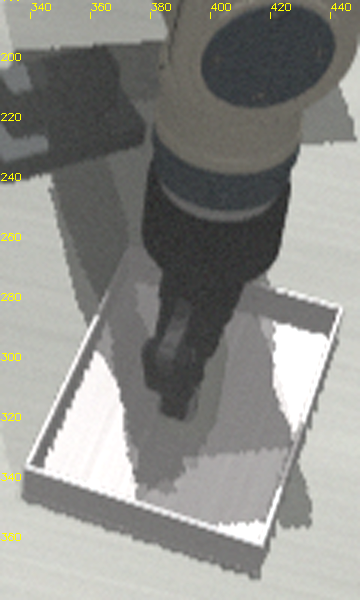

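Contact comes at z = 0.1999, and 0.200 was predicted. I'll ease off a little, release and back off.

```bash
python3 -m inch '[[0,0,0,0,0,-0.002,255],[0,0,0,0,0,-0.002,120],[0,0,0,0,0,-0.002,90],[0,0,0,0,0,-0.002,80],[0,0,0,0,0,-0.002,80]]' && python3 -m inch '[[0,0,0,0,0,0,60],[0,0,0,0,0,-0.05,60],[0,0,0,0,0,-0.15,60],[0,0,0,0,0,-0.3,60],[0,0,0,0,0,-0.45,60]]' && python3 -m inch '[[0,0,0,-0.08,0,-0.15,60],[0,0,0,-0.2,0,-0.25,60],[0,0,0,-0.3,0,-0.3,60],[0,0,0,-0.3,0,-0.3,60]]' && python3 - <<'E'
from h import *
cap("wrist","w17");d=cap("side","d17");c=cap("scene","s17")
E
```

```text
time_s: 17.1
eef_pos: [0.5755, 0.3204, 0.2003]
tool_rot: [3.14, -0.001, -1.735]
ft_force: [0.5, 0.6, -0.3]
opening: 0.688
time_s: 17.6
eef_pos: [0.5755, 0.3205, 0.3363]
tool_rot: [3.139, -0.002, -1.735]
ft_force: [0.6, 0.6, -0.1]
opening: 0.77
time_s: 18.0
eef_pos: [0.5903, 0.4125, 0.428]
tool_rot: [-3.141, 0.001, -1.732]
ft_force: [-0.3, 0.0, -0.6]
opening: 0.762
```

View pics/s17.png

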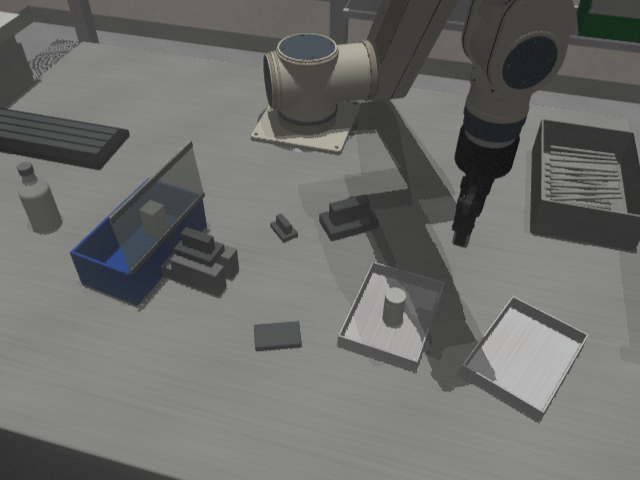

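View pics/w17.png

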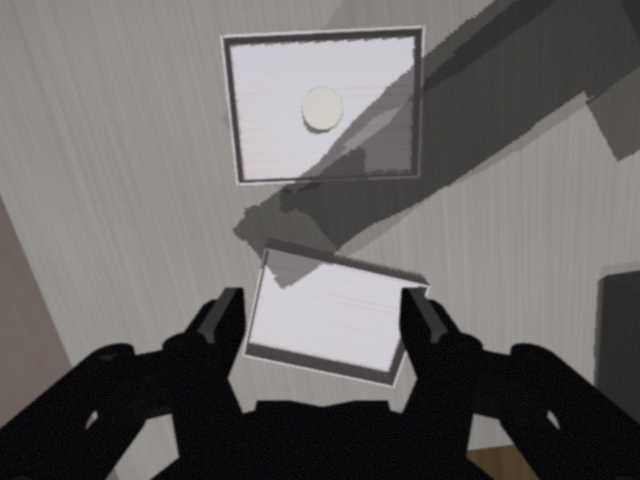

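View pics/d17.png

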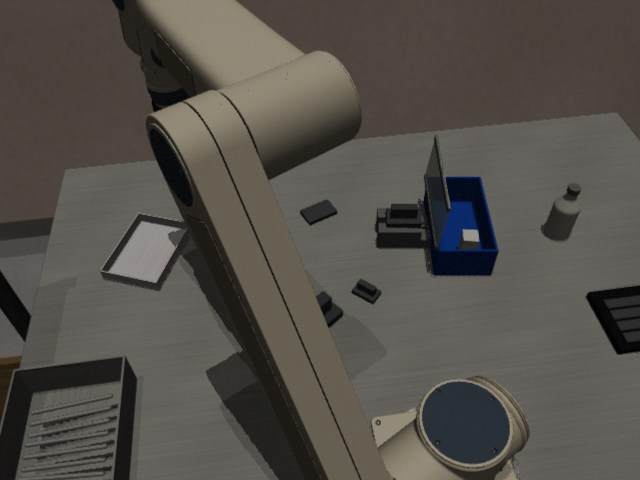

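The pot stands upright in the near tray (scene 395,307; wrist 322,108). The weight sits on the ledge (scene 198,243; side 404,212) and the flap is upright. A numeric check follows.

```bash
python3 - <<'E'
from h import *
c=load("s17");d=load("d17");crop(c,150,210,250,300,6,"s17a",2.2);crop(d,360,180,460,260,6,"d17a",2.2)
E
```

```text
(no output)
```

View pics/s17a.png

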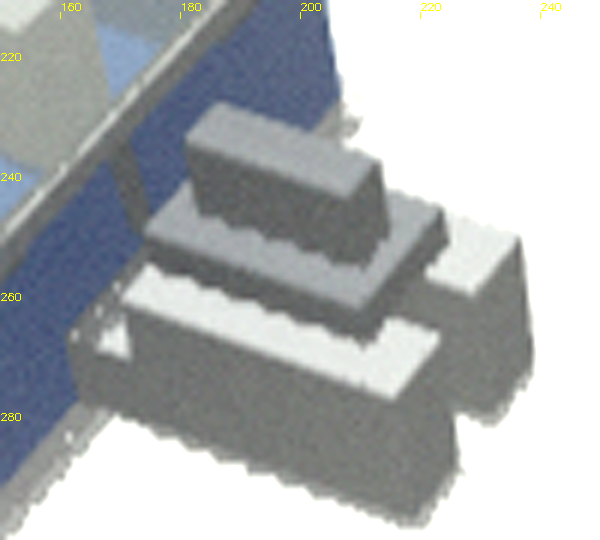

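View pics/d17a.png

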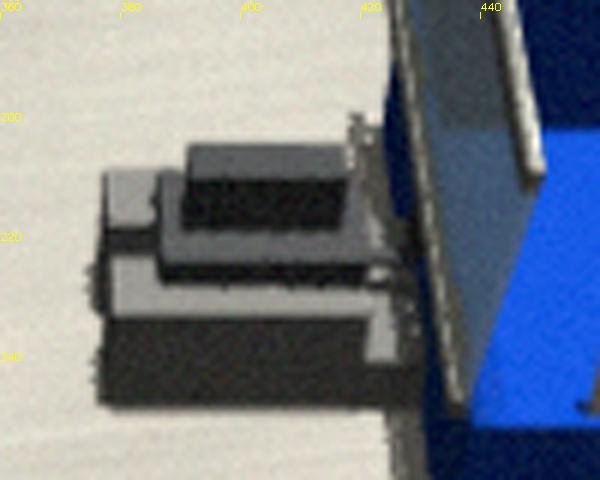

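```bash
python3 - <<'E'
from h import *
c=load("s17");d=load("d17");w=load("w17")
X,r=tri([(c,(197.5,234.8)),(d,(404.75,206.9))]); print(X,r)
a=np.radians(-9.4);e=X[:2]-[.5625,-.0487];print("seat-frame mm",1e3*np.array([np.cos(a)*e[0]+np.sin(a)*e[1],-np.sin(a)*e[0]+np.cos(a)*e[1]]))
print("pot top",tri([(c,(396,294.5)),(w,(322.3,108.5))]))
print(env.sense()["ft_force"],env.sense()["time_s"])
E
```

```text
[ 0.56198918 -0.04928887  0.10258682] [0.0005765604532591561, 0.0005765604532591553]
seat-frame mm [-0.40778451 -0.66439474]
pot top (array([0.57474866, 0.32250317, 0.06725851]), [0.0005317431959076121, 0.0005317431959076159])
[ 0.59967348 -0.31716     0.20708199] 18.15
```

```bash
python3 -m inch '[[0,0,0,0,0,0,60],[0,0,0,0,0,0,60]]' && python3 -c "
from rig import env
print(env.job_done())"
```

```text
time_s: 18.35
eef_pos: [0.5905, 0.4084, 0.4245]
tool_rot: [3.137, -0.004, -1.736]
ft_force: [0.2, 0.0, 0.5]
opening: 0.764
the job is handed in; nothing more can be done
None
```

I set the ribbed weight on the bin's ledge and let go, and it held the flap open. I then lifted the round pot out and stood it upright in the nearer tray, and handed the job in at 18.35 s.

- **Weight:** the last views place it about 1 mm from the seat's middle, flat on both bars, with its rib top at 102.6 mm (103.5 mm expected). The flap was still up about 10 s after I let go.
- **Pot:** its cap measured (0.575, 0.3225) at 67 mm high, 68 mm expected. The tray's middle measured (0.575, 0.321) from the scene camera and (0.571, 0.322) from the wrist camera, a 4 mm disagreement.
- **Robot:** clear of everything, with no contact force at the end. The highest wrist force I read was about 11 N.
- **Other disagreements:**
  - Some two-view heights came out up to about 3 mm low, slightly beyond the 2 mm calibration.
  - I had one sideways correction above the pot with the wrong sign; I caught it in the next picture and fixed it before the grasp.

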